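# Square up the order tray and pack a row of notions

### The arm

A 7-joint arm with a two-finger parallel gripper is mounted at the origin on the work surface. World frame = base frame: x ahead of the robot, y to its left, z up, the work surface at z = 0. Lengths are in m, angles in rad, forces in N, time in s.
With the tool pointing down it reaches from about 0.35 to 0.9 m from the base axis. Payload 7.2 kg.
Tool frame: the origin (TCP) lies midway between the tips of the shut fingers; the grasp point (between the pads) lies 19 mm behind it; z points along the fingers, y is the line along which they close (so a half turn about z gives the same grasp; the last joint's range is limited). The gripper opens to 85 mm and grips with 20 to 120 N. Pads are 22 mm wide; open, the fingers measure 114 mm over their backs; the gripper's body (76 mm by 85 mm) begins 54 mm behind the grasp point. The pads swing forward as they close: fully open they stand 13 mm farther back than shut.
Start: joints at [1.179, 0.411, -0.013, 1.596, 0.006, 1.134, -0.082], TCP at [0.199, -0.593, 0.231] pointing down, gripper open.
Joint ranges: [-2.95, 2.95], [-0.29, 1.99], [-1.47, 1.44], [0.14, 2.54], [-1.03, 4.17], [0.13, 1.85], [-2.86, 2.86]. Speed limits (rad/s): [2.39, 2.39, 3.01, 3.01, 3.14, 3.14, 3.14].

### API

Orientations are given as a unit quaternion [w, x, y, z].
In Python, from workcell import arm gives the robot as it stands.
- The arm moves only by the tool send_rows, never from a script. Its argument "commands" is one flat list of numbers, 6 for each row, row after row: the shift along the tool's x, y, z in units of 5 cm (1.0 is 5 cm), then the turn, a rotation vector about the tool's x, y, z in units of 60 degrees (1.0 is 60 degrees). In form: [tx, ty, tz, rx, ry, rz, tx, ty, tz, rx, ry, rz, ...]. A call has 1 to 12 rows; each row shifts and turns the commanded pose from where the row before left it, along the tool's axes as they then stand; what a row does not reach is not made up. A row lasts 1/12 s, in which the tool goes at most 41.7 mm and 7.16 degrees, less where a joint would pass 70% of its speed; a pose out of reach is approached as far as the arm can. A call with a number of a shift or a turn outside -1 to 1 is refused whole. A call with a gripper value outside its range is refused whole. "fingers" is the opening, from -1 (shut) to 1 (fully open), set as the call begins (left out, the last holds). The fingers move at their own pace and stop on an object; the grip force is fixed at half the most. Time passes only in rows, so rows that do not move let the fingers close. It gives the time, the measured TCP pose, the force, the opening and the grip force at its end, in the units of the state.
- arm.observe(): the state, without advancing time (a new reading comes with each control period).
- arm.capture(name): name is "side" or "top"; returns the picture (384x512x3 uint8, blue, green, red); there is no depth.
- arm.calibration(name): a dict with "mtx" (3x3 intrinsics, pixels), "world_from_camera" (4x4, takes a point from camera to world coordinates). Camera axes: x right, y down, z forward; pixel columns grow to the right and rows downward; lengths in m; the calibration is good to about 2 mm. A picture is of the moment at which its call begins. calibration takes no time and is no camera call.
- arm.job_done(): hands the job in; it is judged then, once.
Trained networks look in the newest picture that a camera, given by its name, has taken for a name from the list of things; names that differ only in an ending like _2 or _b are one class to them, and where a whole thing is asked for, a point or a joint stands for the part that bears it (a point fixed in the world has none). Each returns a list of dicts, best first, with "conf" (0 to 1); they miss things now and then, are a little off and sometimes report something else, mostly with a low value. They report only what shows in the picture. A call takes as long as a camera call. They do not tell look-alikes from the thing itself.
- arm.look_for(camera, target): "bbox" ([left, top, width, height] in pixels, round what is visible of it).
- arm.cut_out(camera, target): "mask" (384x512 bool, what is visible of it) and "bbox" ([left, top, width, height] in pixels, round what is visible of it).
The state is a dict: "clock": time; "joints": joint angles; "qd": joint speeds; "effort": joint torques, N m; "tool_pos": TCP position; "eef_rot": TCP orientation; "force": force on the tool from outside, world axes, zero at the start; "torque": the same for the moment, N m; "opening": finger opening in m; "finger_force": force on a finger pad.
Only numpy, scipy, OpenCV 4.12 (cv2) and the standard library are available. Lean on these libraries where they do the work, as an engineer would, in place of code of your own. Each camera call takes 0.05 s, during which the arm holds its last target. There are 200 camera calls.

### The job

Push the empty plywood tray home into the corner of the metal fence, flush against both the long rail and the end stop. Then pack every spool, jar, tin, tube and small carton that is out on the table into it, standing upright in a single row in order of thickness (from the end stop: jar, wide spool, slim spool, tin, tube, carton; some may be missing), and close the row up so that they touch one another and the first touches the tray's end at the end stop. Leave the tray flush in its corner and everything else (the small steel bobbins, tall cones and so on) undisturbed.

Things in the scene. Friction and masses are not known exactly. Their poses are not given: they have to be found in the camera images.
- fence: Fixed L-shaped fence of two aluminium bars, 20 mm wide, 18 mm high, screwed to the table. Origin: its inner corner at table height, z up. The long rail's face is the plane x = 0 of this frame, from y = -300 to 0 mm (rail on the +x side); the end stop's face is y = 0, from x = -75 to 0 mm (stop on the +y side). Place and yaw vary.
- tray: Loose open plywood tray, 0.3 kg, outside 62 (x) x 272 (y) x 20 mm high, walls and floor 5 mm thick: inside 52 x 262 mm, things in it stand 5 mm above the table. Origin: centre of its underside, z up. When home its +x side lies against the rail, its +y end against the end stop. It starts within 10 cm of the corner, up to 0.2 rad askew.
- tray_corner (a point): The tray's own lower outer corner at +x, +y (31 mm, 136 mm, 0 in the tray's frame); it meets the fence's origin when the tray is home. Axes as the tray's.
- spool_wide: Cylindrical thread spool with white end discs and cream thread, 42 mm diameter, 42 mm high, 60 g, standing on the table; may be absent. Its length along the row is 42 mm. Origin: centre of its underside, z up.
- spool_slim: Cylindrical thread spool with white end discs and red thread, 38 mm diameter, 40 mm high, 60 g, standing on the table; may be absent. Its length along the row is 38 mm. Origin: centre of its underside, z up.
- jar: Clear bead jar with a white cap, 46 mm diameter, 41 mm high, 90 g, standing on the table; may be absent. Its length along the row is 46 mm. Origin: centre of its underside, z up.
- tin: Rectangular bare metal needle tin, 46 (x) x 36 (y) x 41 mm high, 80 g, standing on the table; may be absent. It goes in with its 46 mm side across the tray (its x along the tray's x, either way round). Its length along the row is 36 mm. Origin: centre of its underside, z up.
- tube: Short grey plastic needle tube with a black cap, 34 mm diameter, 40 mm high, 40 g, standing on the table; may be absent. Its length along the row is 34 mm. Origin: centre of its underside, z up.
- carton: Small cardboard carton with a paper band, 44 (x) x 32 (y) x 40 mm high, 50 g, standing on the table; may be absent. It goes in with its 44 mm side across the tray (its x along the tray's x, either way round). Its length along the row is 32 mm. Origin: centre of its underside, z up.
- tape: Bystander: yellow tape-measure case, 58 x 52 x 30 mm; leave alone. Origin: centre of its underside.
- hoop: Bystander: wooden embroidery hoop lying flat, 140 mm outside diameter, 12 mm high; leave alone. Origin: its centre at table height.
- bobbin_a: Bystander: small steel bobbin, 21 mm diameter, 11 mm high; leave alone. Origin: centre of its underside.
- bobbin_b: Bystander: small steel bobbin, 21 mm diameter, 11 mm high; leave alone. Origin: centre of its underside.
- dish: Bystander: low round steel pin dish, 72 mm diameter, 14 mm high; leave alone. Origin: centre of its underside.
- driver: Bystander: screwdriver 160 mm long lying flat; leave alone. Origin: under its middle.
Not all that is in view belongs to the job. What is shaped like the tube but blue or pink is not meant.

How it is judged:
On the way, in this order (a step that is already met when the one before it is completed fails the run):
1. the tray, still empty, stands flush against the rail and the end stop (x of tray_corner in the frame of fence above -0.004 m and y of tray_corner in the frame of fence above -0.004 m and angle between the x axis of tray and the x axis of fence, either way round below 0.025 rad and angle between tray's own z axis and vertical below 0.03 rad and not (x of spool_wide in the frame of tray between -0.03 and 0.03 m and y of spool_wide in the frame of tray between -0.136 and 0.136 m) and not (x of spool_slim in the frame of tray between -0.03 and 0.03 m and y of spool_slim in the frame of tray between -0.136 and 0.136 m) and not (x of jar in the frame of tray between -0.03 and 0.03 m and y of jar in the frame of tray between -0.136 and 0.136 m) and not (x of tin in the frame of tray between -0.03 and 0.03 m and y of tin in the frame of tray between -0.136 and 0.136 m) and not (x of tube in the frame of tray between -0.03 and 0.03 m and y of tube in the frame of tray between -0.136 and 0.136 m) and not (x of carton in the frame of tray between -0.03 and 0.03 m and y of carton in the frame of tray between -0.136 and 0.136 m)), for 0.3 s.
2. every spool, jar, tin, tube and carton present stands upright in the tray (x of spool_wide in the frame of tray between -0.03 and 0.03 m and y of spool_wide in the frame of tray between -0.136 and 0.136 m and z of spool_wide in the frame of tray between 0 and 0.009 m and angle between each of spool_wide, spool_slim, jar, tin, tube, carton's own z axis and vertical below 0.1 rad and x of spool_slim in the frame of tray between -0.03 and 0.03 m and y of spool_slim in the frame of tray between -0.136 and 0.136 m and z of spool_slim in the frame of tray between 0 and 0.009 m and x of jar in the frame of tray between -0.03 and 0.03 m and y of jar in the frame of tray between -0.136 and 0.136 m and z of jar in the frame of tray between 0 and 0.009 m and x of tin in the frame of tray between -0.03 and 0.03 m and y of tin in the frame of tray between -0.136 and 0.136 m and z of tin in the frame of tray between 0 and 0.009 m and x of tube in the frame of tray between -0.03 and 0.03 m and y of tube in the frame of tray between -0.136 and 0.136 m and z of tube in the frame of tray between 0 and 0.009 m and x of carton in the frame of tray between -0.03 and 0.03 m and y of carton in the frame of tray between -0.136 and 0.136 m and z of carton in the frame of tray between 0 and 0.009 m), for 0.2 s.
At the end, for the whole second after the job is handed in: Tray corner within 4 mm of both fence faces, square within 0.025 rad. All packed things present stand on the tray floor (tilt under 0.1 rad), released, at rest, in the order jar, wide spool, slim spool, tin, tube, carton from the end at the stop, with no gap over 5 mm there or between neighbours (all of step 2 and x of tray_corner in the frame of fence above -0.004 m and y of tray_corner in the frame of fence above -0.004 m and angle between the x axis of tray and the x axis of fence, either way round below 0.025 rad and angle between tray's own z axis and vertical below 0.03 rad and y of jar in the frame of tray above 0.103 m and (y of spool_wide in the frame of tray above 0.105 m or horizontal distance between spool_wide and jar below 0.049 m) and (y of spool_slim in the frame of tray above 0.107 m or horizontal distance between spool_slim and jar below 0.047 m or horizontal distance between spool_slim and spool_wide below 0.045 m) and (y of tin in the frame of tray above 0.108 m or horizontal distance between tin and jar below 0.046 m or horizontal distance between tin and spool_wide below 0.044 m or horizontal distance between tin and spool_slim below 0.042 m) and (y of tube in the frame of tray above 0.109 m or horizontal distance between tube and jar below 0.045 m or horizontal distance between tube and spool_wide below 0.043 m or horizontal distance between tube and spool_slim below 0.041 m or horizontal distance between tube and tin below 0.04 m) and (y of carton in the frame of tray above 0.11 m or horizontal distance between carton and jar below 0.044 m or horizontal distance between carton and spool_wide below 0.042 m or horizontal distance between carton and spool_slim below 0.04 m or horizontal distance between carton and tin below 0.039 m or horizontal distance between carton and tube below 0.038 m) and linear speed of each of spool_wide, spool_slim, jar, tin, tube, carton, tray below 0.02 m/s); the robot touches nothing.
It fails at once if a bystander is moved by more than 25 mm (distance of any of tape, hoop, bobbin_a, bobbin_b, dish, driver from where it was at the start of the episode above 0.025 m).
Of spool_wide, spool_slim, jar, tin, tube, carton only 4 to 6 are there at a start; the rules pass over those that are not, and their reading is None.
At some moment in a run one of tray may be knocked a few centimetres aside while the robot is not near it.
It also fails if it takes over 210 s, if anything falls off the work surface, if the arm or the gripper's body presses on something with over 40 N, if the wrist force passes 120 N, or if a joint passes its speed limit or range.

## Working session

There is one attempt and no reset: what is moved stays moved. The work goes in short steps, Python scripts to look and compute and a tool call to move; the robot and the scene stay as the last step left them, time stands still between calls to the robot, and variables do not carry over. Pictures are saved under pics/ and viewed, at most 14 in all, crops included, and the job is handed in when it is done.

Besides the shell and the picture viewer there is one more tool, called after "Request:" by a JSON object that holds its "name" and its "arguments". send_rows: Moves the arm, as the interface text tells. Its arguments: {"type":"object","properties":{"commands":{"type":"array","items":{"type":"number"}},"fingers":{"type":"number"}},"required":["commands"]}

```bash
mkdir -p pics; cat > h.py <<'E'
import numpy as np, cv2
from workcell import arm
def px2w(cam,uv,z):
    c=arm.calibration(cam);K=np.array(c["mtx"]);T=np.array(c["world_from_camera"])
    d=T[:3,:3]@np.linalg.inv(K)@np.array([uv[0],uv[1],1.0]);o=T[:3,3]
    return o+d*(z-o[2])/d[2]
def w2px(cam,p):
    c=arm.calibration(cam);K=np.array(c["mtx"]);T=np.linalg.inv(np.array(c["world_from_camera"]))
    q=K@(T[:3,:3]@np.array(p)+T[:3,3]);return q[:2]/q[2]
E
python3 - <<'E'
from h import *
s=arm.observe();print(s)
for n in("top","side"):
    im=arm.capture(n);cv2.imwrite(f"pics/{n}0.png",cv2.resize(im,(800,600),interpolation=cv2.INTER_CUBIC))
    c=arm.calibration(n);print(np.round(c["mtx"],1).tolist(),np.round(c["world_from_camera"],3).tolist())
for t in "fence tray spool_wide spool_slim jar tin tube carton tape hoop bobbin_a dish driver".split():
    for r in arm.look_for("top",t)[:3]: print(t,round(r["conf"],2),np.round(r["bbox"]).tolist())
E
```

```text
{'clock': 0.0, 'joints': array([ 1.17878567,  0.41190411, -0.01273156,  1.59705886,  0.00564512,
        1.1342967 , -0.08219287]), 'qd': array([ 0.00102611, -0.0008439 , -0.00123   , -0.00110082,  0.00092868,
        0.00106273,  0.00050084]), 'effort': array([ 8.24041763e-04, -6.00634646e+01,  6.82303961e-01, -2.99410182e+01,
        1.38064910e-02,  1.07755826e-02, -2.79428939e-06]), 'tool_pos': array([ 0.19866091, -0.59205658,  0.23044429]), 'eef_rot': array([-7.89618302e-04,  9.86916058e-01,  1.61232840e-01, -2.04366627e-04]), 'force': array([-0.4770452 ,  0.00782739,  0.48797388]), 'torque': array([ 0.02425724, -0.00812676,  0.05723728]), 'finger_force': 0.0, 'opening': 0.0850445471201409}
[[407.6, 0.0, 254.3], [0.0, 407.6, 195.4], [0.0, 0.0, 1.0]] [[-0.003, -0.983, 0.186, 0.275], [-1.0, -0.001, -0.021, -0.009], [0.021, -0.186, -0.982, 1.1], [0.0, 0.0, 0.0, 1.0]]
[[433.3, 0.0, 257.2], [0.0, 433.3, 189.8], [0.0, 0.0, 1.0]] [[-0.999, -0.014, 0.043, 0.431], [-0.044, 0.531, -0.846, 1.066], [-0.011, -0.847, -0.531, 0.71], [0.0, 0.0, 0.0, 1.0]]
fence 0.65 [236.0, 242.0, 68.0, 8.0]
fence 0.58 [159.0, 128.0, 118.0, 35.0]
tray 0.82 [178.0, 141.0, 97.0, 33.0]
spool_wide 0.41 [331.0, 199.0, 21.0, 21.0]
spool_slim 0.79 [378.0, 154.0, 15.0, 14.0]
jar 0.59 [333.0, 200.0, 18.0, 18.0]
tin 0.7 [79.0, 189.0, 19.0, 18.0]
tin 0.42 [362.0, 182.0, 4.0, 6.0]
tin 0.22 [239.0, 241.0, 62.0, 10.0]
tube 0.67 [403.0, 218.0, 16.0, 12.0]
tube 0.5 [402.0, 182.0, 17.0, 15.0]
tube 0.44 [405.0, 246.0, 15.0, 14.0]
carton 0.77 [328.0, 158.0, 20.0, 22.0]
tape 0.78 [183.0, 226.0, 32.0, 31.0]
tape 0.41 [176.0, 143.0, 101.0, 32.0]
tape 0.34 [335.0, 200.0, 17.0, 17.0]
hoop 0.56 [329.0, 238.0, 51.0, 51.0]
hoop 0.33 [377.0, 198.0, 12.0, 11.0]
dish 0.65 [104.0, 146.0, 29.0, 27.0]
driver 0.82 [235.0, 239.0, 68.0, 10.0]
```

View pics/top0.png

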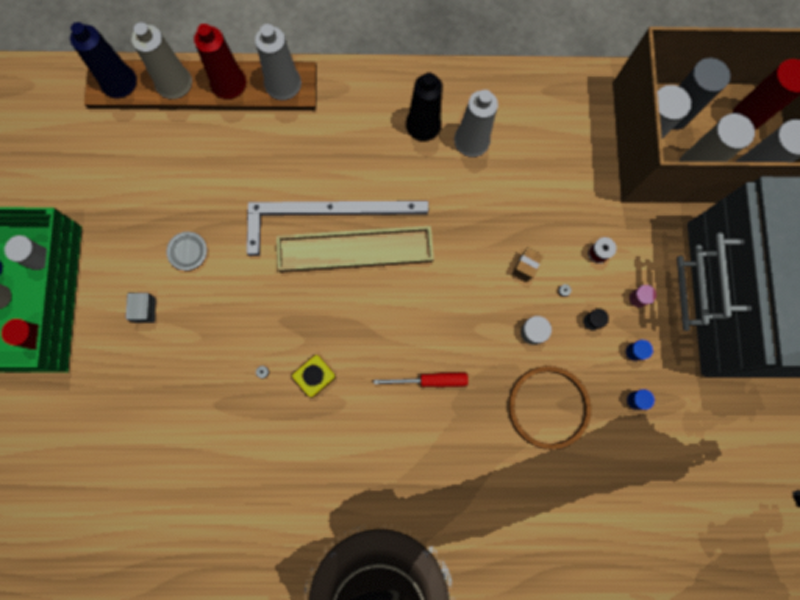

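View pics/side0.png

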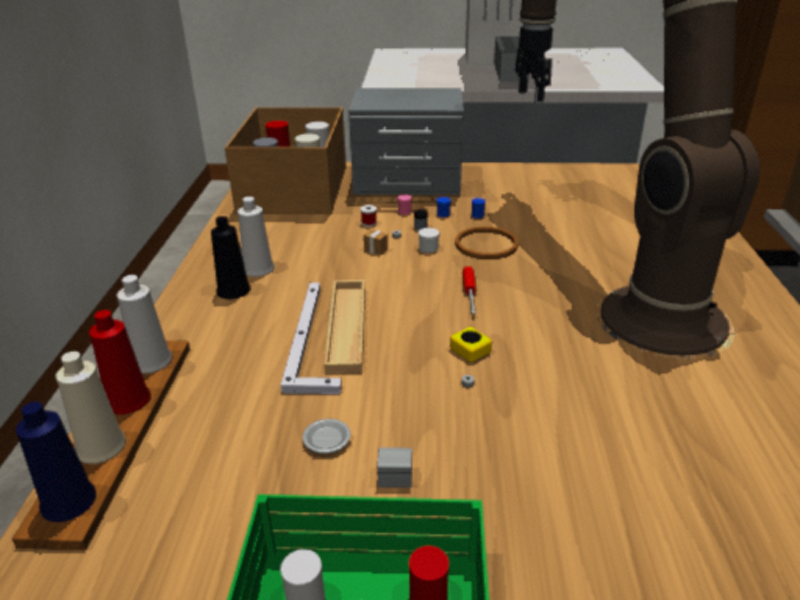

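```bash
python3 - <<'E'
from h import *
im=arm.capture("top");cv2.imwrite("pics/raw_top.png",im)
a=cv2.resize(im[125:180,150:280],None,fx=6,fy=6,interpolation=cv2.INTER_CUBIC)
b=cv2.resize(im[145:265,320:430],None,fx=5,fy=5,interpolation=cv2.INTER_CUBIC)
cv2.imwrite("pics/a.png",a);cv2.imwrite("pics/b.png",b)
s=arm.capture("side");cv2.imwrite("pics/c.png",cv2.resize(s[125:165,220:340],None,fx=6,fy=6,interpolation=cv2.INTER_CUBIC))
for n,t in (("spool_slim",.04),("jar",.041),("tin",.041),("tube",.04),("carton",.04),("tray",.02)):
    for r in arm.cut_out("top",n)[:3]:
        m=r["mask"].astype(np.uint8);v,u=np.nonzero(m);
        print(n,round(r["conf"],2),m.sum(),np.round([u.mean(),v.mean()],1),np.round(px2w("top",(u.mean(),v.mean()),t),3), cv2.minAreaRect(np.c_[u,v].astype(np.float32)))
E
```

```text
spool_slim 0.71 234 [385.5 160.2] [ 0.573 -0.388  0.04 ] ((385.5000305175781, 160.49998474121094), (14.142135620117188, 18.384775161743164), 45.0)
jar 0.49 289 [342.7 211.2] [ 0.434 -0.265  0.041] ((342.7500305175781, 211.25003051757812), (16.970561981201172, 19.091880798339844), 45.0)
tin 0.61 358 [ 89.5 196.7] [0.472 0.399 0.041] ((89.5, 196.5), (19.0, 19.0), 90.0)
tube 0.59 177 [410.2 255.2] [ 0.318 -0.437  0.04 ] ((410.0, 255.0), (12.0, 16.0), 90.0)
tube 0.54 202 [381.1 204.7] [ 0.451 -0.369  0.04 ] ((381.0, 205.0), (14.0, 16.0), 90.0)
tube 0.45 183 [409.3 224.2] [ 0.399 -0.44   0.04 ] ((409.0, 224.0), (12.0, 16.0), 90.0)
carton 0.67 230 [337.  169.7] [ 0.546 -0.255  0.04 ] ((337.1000061035156, 169.3000030517578), (12.969193458557129, 19.230182647705078), 26.56505012512207)
tray 0.74 2360 [226.7 159.1] [0.581 0.043 0.02 ] ((226.8141632080078, 158.71238708496094), (24.545516967773438, 99.44593048095703), 86.18592071533203)
tray 0.65 287 [342.6 211.4] [ 0.436 -0.27   0.02 ] ((342.7500305175781, 211.25003051757812), (16.970561981201172, 19.091880798339844), 45.0)
```

View pics/a.png

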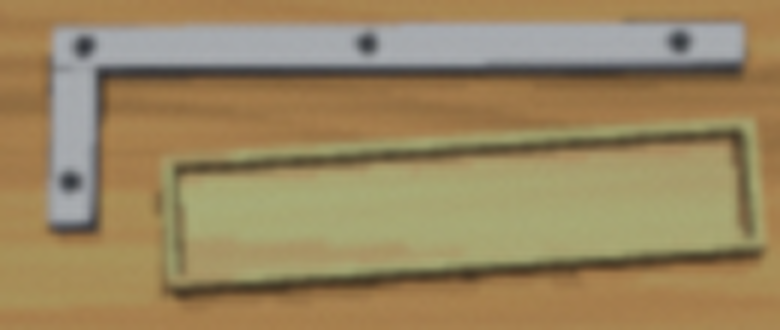

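View pics/b.png

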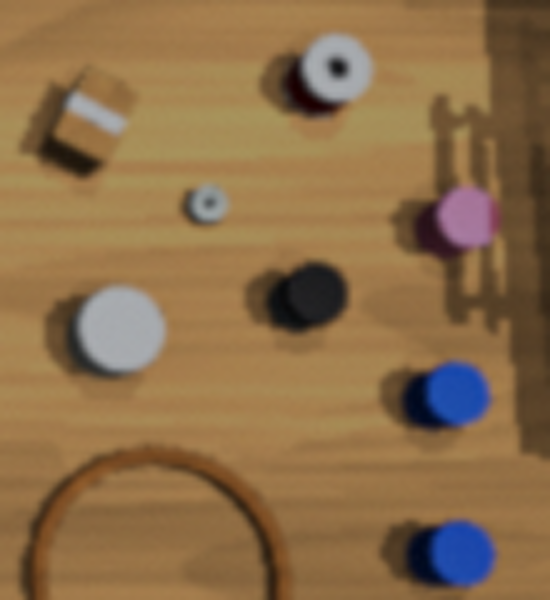

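View pics/c.png

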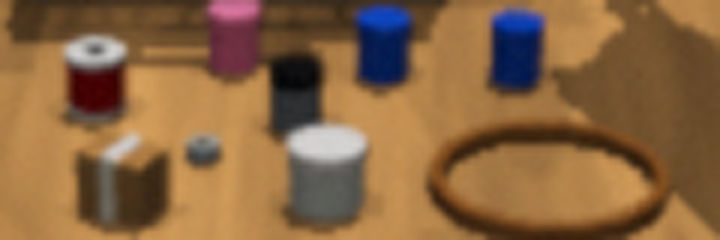

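```bash
cat >> h.py <<'E'
from scipy.optimize import minimize
S=8
def poly(cam,pts): return np.array([w2px(cam,p) for p in pts])
def render(polys,off,shape,hull):
    out=np.zeros((shape[0]*S,shape[1]*S),np.uint8)
    for p in polys:
        q=((p-off+0.5)*S-0.5)
        if hull: q=cv2.convexHull(q.astype(np.float32))[:,0]
        cv2.fillPoly(out,[np.round(q*16).astype(np.int32)],255,shift=4)
    return cv2.resize(out,(shape[1],shape[0]),interpolation=cv2.INTER_AREA)/255.
def world(pose,pts):
    c,s=np.cos(pose[2]),np.sin(pose[2])
    return [(pose[0]+c*x-s*y,pose[1]+s*x+c*y,z) for x,y,z in pts]
def fit(cam,mask,box,model,p0,hull=True,step=(.008,.008,.05)):
    x0,y0,x1,y1=box;m=mask[y0:y1,x0:x1].astype(float);off=np.array([x0,y0])
    f=lambda p:((render([poly(cam,world(p,q)) for q in model],off,m.shape,hull)-m)**2).sum()
    p=np.array(p0,float)
    for k in (1,.4):
        sim=np.vstack([p]+[p+k*np.eye(3)[i]*step[i] for i in range(3)])
        r=minimize(f,p,method="Nelder-Mead",options=dict(initial_simplex=sim,xatol=1e-5,fatol=1e-3,maxiter=250));p=r.x
    return p,r.fun/m.sum()
def prism(a,b,z0,z1): return [[(i*a/2,j*b/2,z) for z in(z0,z1) for i,j in((1,1),(1,-1),(-1,-1),(-1,1))]]
def cyl(d,z0,z1): return [[(d/2*np.cos(t),d/2*np.sin(t),z) for z in(z0,z1) for t in np.linspace(0,6.283,40)]]
FENCE=[[(.02,.02,.018),(.02,-.3,.018),(0,-.3,.018),(0,0,.018),(-.075,0,.018),(-.075,.02,.018)]]
def masks(im):
    hsv=cv2.cvtColor(im,cv2.COLOR_BGR2HSV).astype(int)
    h,s,v=hsv[...,0],hsv[...,1],hsv[...,2];return h,s,v
def tray_fit(im,p0=(.58,.04,-.05),box=(150,120,300,190)):
    h,s,v=masks(im);m=(h>21)&(h<40)&(s>45)&(v>90)
    m=cv2.morphologyEx(m.astype(np.uint8),cv2.MORPH_CLOSE,np.ones((5,5)))
    n,l,st,_=cv2.connectedComponentsWithStats(m[box[1]:box[3],box[0]:box[2]])
    k=1+np.argmax(st[1:,4]);mm=np.zeros_like(m);mm[box[1]:box[3],box[0]:box[2]]=(l==k)
    return fit("top",mm,box,[[q for q in prism(.062,.272,.02,.02)[0]]],p0),mm
E
python3 - <<'E'
from h import *
im=cv2.imread("pics/raw_top.png");h,s,v=masks(im)
for (x,y) in((200,131),(227,160),(220,146),(160,150)): print((x,y),h[y,x],s[y,x],v[y,x])
box=(150,120,290,180)
m=(s<60)&(v>110);print(m[120:180,150:290].sum())
F=fit("top",m,box,FENCE,(.64,.165,0),hull=False);print("fence",F)
T,mm=tray_fit(im);print("tray",T,mm.sum())
P=F[0];c,s_=np.cos(P[2]),np.sin(P[2]);t=world(T[0],[(.031,.136,0)])[0]
d=np.array(t[:2])-P[:2];print("tray corner in fence",c*d[0]+s_*d[1],-s_*d[0]+c*d[1])
# tin, carton
m=arm.capture("top")
for n,a,b,z,p0,bx in(("tin",.046,.036,.041,(.472,.399,.1),(65,175,115,220)),("carton",.044,.032,.04,(.546,-.255,.5),(315,145,360,190))):
    r=arm.cut_out("top",n)[0];
    for y0 in(-1,-.5,0,.5,1.): print(n,y0,fit("top",r["mask"],bx,prism(a,b,0,z),(p0[0],p0[1],y0)))
for n,u,v,z in(("slim",336,69,.04),("jar",121,329,.041),("tube",316,293,.04),("carton",96,113,.04)):
    print(n,np.round(px2w("top",(320+(u+.5)/5-.5,145+(v+.5)/5-.5),z),4))
E
```

```text
(200, 131) 107 10 174
(227, 160) 29 79 168
(220, 146) 16 135 162
(160, 150) 107 10 174
982
fence (array([0.64832975, 0.21207286, 0.00534917]), np.float64(0.04377276169043553))
tray (array([0.58314111, 0.04285353, 0.07091619]), np.float64(0.03186326379700933)) 2257
tray corner in fence -0.04407021955819028 -0.031129316317678825
tin -1 (array([ 0.47503062,  0.40675427, -0.99018795]), np.float64(0.21564223956796583))Traceback (most recent call last):
  File "<stdin>", line 14, in <module>
  File "h.py", line 29, in fit
    r=minimize(f,p,method="Nelder-Mead",options=dict(initial_simplex=sim,xatol=1e-5,fatol=1e-3,maxiter=250));p=r.x
    res = _minimize_neldermead(fun, x0, args, callback, bounds=bounds,
                               **options)
    fxr = func(xr)
    fx = function(np.copy(x), *(wrapper_args + args))
  File "h.py", line 25, in <lambda>
    f=lambda p:((render([poly(cam,world(p,q)) for q in model],off,m.shape,hull)-m)**2).sum()
                         ~~~~^^^^^^^^^^^^^^^^
  File "h.py", line 12, in poly
    def poly(cam,pts): return np.array([w2px(cam,p) for p in pts])
                                        ~~~~^^^^^^^
  File "h.py", line 8, in w2px
    c=arm.calibration(cam);K=np.array(c["mtx"]);T=np.linalg.inv(np.array(c["world_from_camera"]))
ValueError: time passes only in moves, steps and waits
```

```bash
python3 - <<'E'
s=open('h.py').read()
s=s.replace("def px2w","import functools\n@functools.lru_cache(None)\ndef cal(n):\n    c=arm.calibration(n);return np.array(c['mtx']),np.array(c['world_from_camera'])\n@functools.lru_cache(None)\ndef cali(n): return np.linalg.inv(cal(n)[1])\ndef px2w",1)
s=s.replace('c=arm.calibration(cam);K=np.array(c["mtx"]);T=np.array(c["world_from_camera"])','K,T=cal(cam)')
s=s.replace('c=arm.calibration(cam);K=np.array(c["mtx"]);T=np.linalg.inv(np.array(c["world_from_camera"]))','K=cal(cam)[0];T=cali(cam)')
open('h.py','w').write(s)
E
python3 - <<'E'
from h import *
im=arm.capture("top")
for n,a,b,z,p0,bx in(("tin",.046,.036,.041,(.472,.399),(65,175,115,220)),("carton",.044,.032,.04,(.546,-.255),(315,145,360,190))):
    r=arm.cut_out("top",n)[0];
    for y0 in(-1.2,-.6,0,.6,1.2): 
        p,e=fit("top",r["mask"],bx,prism(a,b,0,z),(p0[0],p0[1],y0)); print(n,y0,p.round(3),round(e,3))
for n,u,v,z in(("slim",336,69,.04),("jar",121,329,.041),("tube",316,293,.04),("carton",96,113,.04)):
    print(n,np.round(px2w("top",(320+(u+.5)/5-.5,145+(v+.5)/5-.5),z),4))
cv2.imwrite("pics/tin.png",np.hstack([cv2.resize(im[175:220,65:115],None,fx=8,fy=8,interpolation=cv2.INTER_CUBIC),cv2.resize(im[145:190,315:360],None,fx=8,fy=8,interpolation=cv2.INTER_CUBIC)]))
E
```

```text
tin -1.2 [ 0.476  0.405 -1.224] 0.196
tin -0.6 [ 0.476  0.404 -0.619] 0.226
tin 0 [0.475 0.405 0.043] 0.023
tin 0.6 [0.475 0.405 0.05 ] 0.023
tin 1.2 [0.475 0.405 1.325] 0.292
carton -1.2 [ 0.552 -0.261 -0.504] 0.054
carton -0.6 [ 0.552 -0.261 -0.517] 0.055
carton 0 [ 0.552 -0.261 -0.502] 0.054
carton 0.6 [ 0.551 -0.262  0.643] 0.34
carton 1.2 [ 0.554 -0.26   0.97 ] 0.369
slim [ 0.5784 -0.3921  0.04  ]
jar [ 0.4356 -0.2684  0.041 ]
tube [ 0.4552 -0.3735  0.04  ]
carton [ 0.5534 -0.2603  0.04  ]
```

View pics/tin.png

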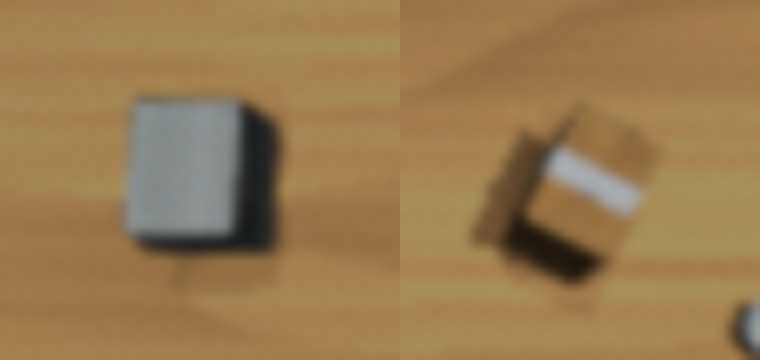

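```bash
cat >> h.py <<'E'
def st():
    o=arm.observe();w,x,y,z=o["eef_rot"]
    X=np.array([1-2*(y*y+z*z),2*(x*y+w*z),2*(x*z-w*y)]);psi=np.arctan2(X[1],X[0])
    print("t",round(o["clock"],2),"tcp",o["tool_pos"].round(4),"psi",round(psi,4),"F",o["force"].round(1),"open",round(o["opening"],4),"q1,q7",o["joints"][[0,6]].round(2))
    return o["tool_pos"],psi
def go(*tg):
    """tool-axis units to world target x,y,z (at present yaw); turn units to psi"""
    p,psi=st()
    for t in tg:
        d=np.array(t[:3])-p;c,s=np.cos(psi),np.sin(psi)
        u=np.array([c*d[0]+s*d[1],s*d[0]-c*d[1],-d[2]])/.05
        n=np.abs(np.linalg.norm(u))/.834
        print(t,"units",u.round(3),"rows",round(n,1),("rz %.3f"%(-(t[3]-psi)/(np.pi/3)) if len(t)>3 else ""));p=np.array(t[:3])
E
```

Request:
{"name": "send_rows", "arguments": {"commands": [0,0,0,0,0,0.1015,0,0,0,0,0,0.1015,0,0,0,0,0,0.1015,0.3,-0.64,0,0,0,0,0.3,-0.64,0,0,0,0,0.3,-0.64,0,0,0,0,0.3,-0.64,0,0,0,0,0.3,-0.64,0,0,0,0,0.3,-0.64,0,0,0,0,0.3,-0.64,0,0,0,0,0.3,-0.64,0,0,0,0,0.3,-0.64,0,0,0,0], "fingers": 0.18}}

```text
clock: 2.4
tool_pos: [0.3328, -0.3023, 0.2316]
eef_rot: [0.0, 1.0, 0.002, 0.0]
force: [-0.0, -0.5, 0.1]
opening: 0.0505
finger_force: 0.0
```

Request:
{"name": "send_rows", "arguments": {"commands": [0.3,-0.64,0,0,0,0,0.3,-0.64,0,0,0,0,0.3,-0.64,0,0,0,0,0.3,-0.64,0,0,0,0,0.3,-0.64,0,0,0,0,0.3,-0.64,0,0,0,0,0.3,-0.64,0,0,0,0,0.3,-0.64,0,0,0,0,0.3,-0.64,0,0,0,0,0.3,-0.64,0,0,0,0,0,0,0,0,0,0]}}

```text
clock: 3.32
tool_pos: [0.483, 0.0241, 0.2319]
eef_rot: [-0.002, 1.0, 0.006, 0.001]
force: [0.5, 1.3, -0.8]
opening: 0.0506
finger_force: 0.0
```

```bash
python3 - <<'E'
from h import *
go((.505,.043,.05,.005),(.505,.043,.004),(.577,.043,.004))
E
```

```text
t 3.32 tcp [0.483  0.0241 0.2319] psi 0.0127 F [ 0.5  1.3 -0.8] open 0.0506 q1,q7 [ 0.24 -1.8 ]
(0.505, 0.043, 0.05, 0.005) units [ 0.445 -0.373  3.637] rows 4.4 rz 0.007
(0.505, 0.043, 0.004) units [0.   0.   0.92] rows 1.1 
(0.577, 0.043, 0.004) units [ 1.44   0.018 -0.   ] rows 1.7
```

Request:
{"name": "send_rows", "arguments": {"commands": [0.074,-0.06,0.606,0,0,0,0.074,-0.06,0.606,0,0,0,0.074,-0.06,0.606,0,0,0,0.074,-0.06,0.606,0,0,0,0.074,-0.06,0.606,0,0,0,0.074,-0.06,0.606,0,0,0,0,0,0.3,0,0,0,0,0,0.3,0,0,0,0,0,0.3,0,0,0,0,0,0,0,0,0,0,0,0,0,0,0]}}

```text
clock: 4.23
tool_pos: [0.5025, 0.0348, 0.0041]
eef_rot: [0.0, 1.0, 0.003, -0.001]
force: [-0.2, 0.7, 0.3]
opening: 0.0504
finger_force: 0.0
```

Request:
{"name": "send_rows", "arguments": {"commands": [0.2,0,0,0,0,0,0.15,0,0,0,0,0,0.15,0,0,0,0,0,0.15,0,0,0,0,0,0.15,0,0,0,0,0,0.15,0,0,0,0,0,0.1,0,0,0,0,0,0.1,0,0,0,0,0,0.1,0,0,0,0,0,0,0,0,0,0,0]}}

```text
clock: 5.07
tool_pos: [0.5656, 0.0355, 0.0043]
eef_rot: [-0.0, 1.0, 0.003, -0.001]
force: [-2.5, 1.0, 0.3]
opening: 0.0504
finger_force: 1.1
```

```bash
python3 - <<'E'
from h import *
st();im=arm.capture("top");cv2.imwrite("pics/t1.png",cv2.resize(im[120:190,140:290],None,fx=5,fy=5,interpolation=cv2.INTER_CUBIC))
E
```

```text
t 5.07 tcp [0.5656 0.0355 0.0043] psi 0.0053 F [-2.5  1.   0.3] open 0.0504 q1,q7 [ 0.1  -1.99]
```

View pics/t1.png

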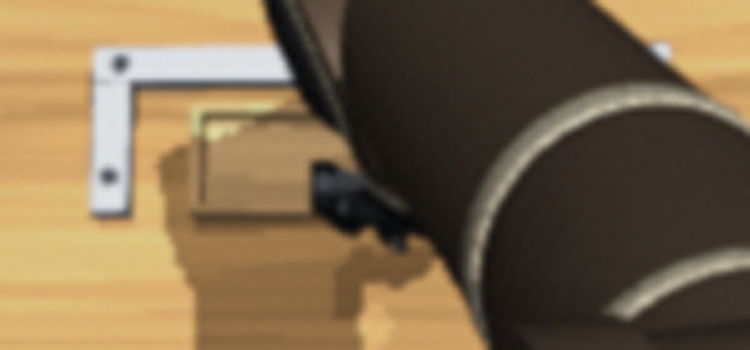

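Request:
{"name": "send_rows", "arguments": {"commands": [0.1,0,0,0,0,0,0.06,0,0,0,0,0,0.05,0,0,0,0,0,0,0,0,0,0,0]}}

```text
clock: 5.45
tool_pos: [0.5767, 0.0352, 0.0044]
eef_rot: [-0.0, 1.0, 0.002, 0.0]
force: [-0.8, -0.5, -0.4]
opening: 0.0505
finger_force: 0.2
```

Request:
{"name": "send_rows", "arguments": {"commands": [0.05,0,0,0,0,0,0,0,0,0,0,0]}}

```text
clock: 5.62
tool_pos: [0.5784, 0.0352, 0.0044]
eef_rot: [0.0, 1.0, 0.002, -0.0]
force: [-2.0, -0.6, 0.8]
opening: 0.0506
finger_force: 1.4
```

Request:
{"name": "send_rows", "arguments": {"commands": [0.04,0,0,0,0,0,0,0,0,0,0,0]}}

```text
clock: 5.78
tool_pos: [0.5796, 0.0351, 0.0044]
eef_rot: [0.0, 1.0, 0.003, -0.001]
force: [-5.5, -0.9, 2.5]
opening: 0.0502
finger_force: 2.6
```

Request:
{"name": "send_rows", "arguments": {"commands": [0.04,0,0,0,0,0,0,0,0,0,0,0]}}

```text
clock: 5.95
tool_pos: [0.58, 0.0349, 0.0042]
eef_rot: [0.001, 1.0, 0.003, -0.002]
force: [-10.6, -1.6, 7.1]
opening: 0.0502
finger_force: 5.0
```

Request:
{"name": "send_rows", "arguments": {"commands": [0.04,0,0,0,0,0,0,0,0,0,0,0]}}

```text
clock: 6.12
tool_pos: [0.5802, 0.035, 0.0039]
eef_rot: [0.001, 1.0, 0.003, -0.004]
force: [-15.0, -1.1, 11.2]
opening: 0.05
finger_force: 7.8
```

Request:
{"name": "send_rows", "arguments": {"commands": [-0.3,0,0,0,0,0,-0.4,0,0,0,0,0,0,0,-0.7,0,0,0,0,0,-0.7,0,0,0,0,0,0,0,0,-0.1154,0,0,0,0,0,-0.1154,0,0,0,0,0,-0.1154,0,0,0,0,0,-0.1154,0,0,0,0,0,-0.1154,0,0,0,0,0,-0.1154,0,0,0,0,0,-0.1154,0,0,0,0,0,-0.1154], "fingers": -1}}

```text
clock: 7.12
tool_pos: [0.5506, 0.0352, 0.075]
eef_rot: [0.0, 0.883, 0.469, 0.001]
force: [-0.7, 0.1, -0.3]
opening: 0.0001
finger_force: 0.0
```

Request:
{"name": "send_rows", "arguments": {"commands": [0,0,0,0,0,-0.1154,0,0,0,0,0,-0.1154,0,0,0,0,0,-0.1154,0,0,0,0,0,-0.1154,0,0,0,0,0,-0.1154,0,0,0,0,0,0]}}

```text
clock: 7.62
tool_pos: [0.5504, 0.035, 0.0747]
eef_rot: [0.0, 0.704, 0.711, 0.001]
force: [-0.2, 0.3, 0.1]
opening: 0.0002
finger_force: 0.0
```

```bash
python3 - <<'E'
from h import *
go((.619,-.13,.076,1.576),(.619,-.13,.008),(.619,-.098,.008))
im=arm.capture("top");T,m=tray_fit(im,(.615,.043,.005));print(T,m.sum())
E
```

```text
t 7.62 tcp [0.5504 0.035  0.0747] psi 1.5804 F [-0.2  0.3  0.1] open 0.0002 q1,q7 [ 0.42 -0.61]
(0.619, -0.13, 0.076, 1.576) units [-3.313  1.34  -0.026] rows 4.3 rz 0.004
(0.619, -0.13, 0.008) units [0.   0.   1.36] rows 1.6 
(0.619, -0.098, 0.008) units [ 0.64   0.006 -0.   ] rows 0.8 
(array([ 0.6239036 ,  0.04789702, -0.04541988]), np.float64(7.044144942779155)) 261
```

Request:
{"name": "send_rows", "arguments": {"commands": [-0.66,0.268,0,0,0,0.002,-0.66,0.268,0,0,0,0.002,-0.66,0.268,0,0,0,0,-0.66,0.268,0,0,0,0,-0.66,0.268,0,0,0,0,0,0,0.45,0,0,0,0,0,0.45,0,0,0,0,0,0.45,0,0,0,0,0,0,0,0,0,0.2,0,0,0,0,0,0.2,0,0,0,0,0,0,0,0,0,0,0]}}

```text
clock: 8.67
tool_pos: [0.6181, -0.1055, 0.009]
eef_rot: [0.0, 0.706, 0.708, 0.002]
force: [0.2, 0.8, -0.6]
opening: -0.0003
finger_force: 0.0
```

Request:
{"name": "send_rows", "arguments": {"commands": [0.2,0,0,0,0,0,0.15,0,0,0,0,0,0.15,0,0,0,0,0,0.1,0,0,0,0,0,0.1,0,0,0,0,0,0,0,0,0,0,0]}}

```text
clock: 9.17
tool_pos: [0.6177, -0.0754, 0.0087]
eef_rot: [0.002, 0.707, 0.707, -0.0]
force: [-0.4, -4.2, 3.4]
opening: -0.0
finger_force: 1.8
```

```bash
python3 - <<'E'
from h import *
st();im=arm.capture("top");cv2.imwrite("pics/t2.png",cv2.resize(im[120:190,140:290],None,fx=5,fy=5,interpolation=cv2.INTER_CUBIC))
E
```

```text
t 9.17 tcp [ 0.6177 -0.0754  0.0087] psi 1.5713 F [-0.4 -4.2  3.4] open -0.0 q1,q7 [ 0.51 -0.46]
```

View pics/t2.png

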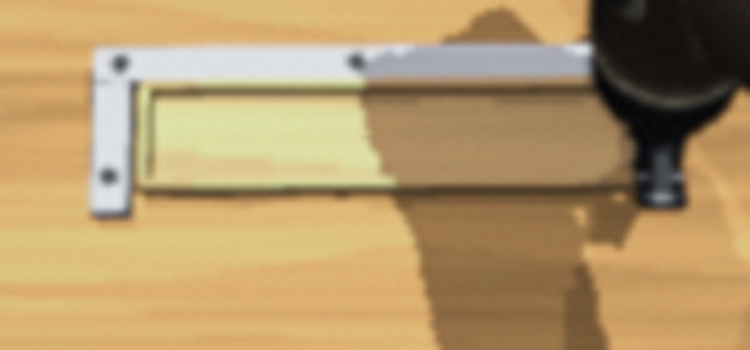

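Request:
{"name": "send_rows", "arguments": {"commands": [0.06,0,0,0,0,0,0,0,0,0,0,0]}}

```text
clock: 9.38
tool_pos: [0.6176, -0.0734, 0.0084]
eef_rot: [0.002, 0.707, 0.707, -0.001]
force: [-0.9, -6.0, 5.7]
opening: 0.0001
finger_force: 3.2
```

Request:
{"name": "send_rows", "arguments": {"commands": [0.06,0,0,0,0,0,0,0,0,0,0,0]}}

```text
clock: 9.55
tool_pos: [0.6176, -0.0704, 0.0084]
eef_rot: [0.002, 0.707, 0.707, -0.0]
force: [-0.6, -6.8, 6.3]
opening: -0.0001
finger_force: 3.8
```

Request:
{"name": "send_rows", "arguments": {"commands": [0.06,0,0,0,0,0,0,0,0,0,0,0]}}

```text
clock: 9.72
tool_pos: [0.6176, -0.0693, 0.0083]
eef_rot: [0.002, 0.708, 0.707, -0.001]
force: [-0.7, -11.1, 6.9]
opening: 0.0002
finger_force: 5.2
```

Request:
{"name": "send_rows", "arguments": {"commands": [0.06,0,0,0,0,0,0,0,0,0,0,0]}}

```text
clock: 9.88
tool_pos: [0.6175, -0.0693, 0.0084]
eef_rot: [0.004, 0.708, 0.706, -0.003]
force: [-1.1, -16.6, 7.7]
opening: 0.0001
finger_force: 8.3
```

Request:
{"name": "send_rows", "arguments": {"commands": [-0.4,0,0,0,0,0,-0.3,0,-0.5,0,0,0,0,0,-0.6,0,0,0,0,0,-0.6,0,0,0,-0.5,-0.4,-0.3,0,0,0,-0.5,-0.4,0,0,0,0,-0.5,-0.4,0,0,0,0,0,0,0,0,0,0], "fingers": 1}}

```text
clock: 10.55
tool_pos: [0.5532, -0.1788, 0.1071]
eef_rot: [0.0, 0.709, 0.705, -0.002]
force: [-0.2, -0.8, -1.1]
opening: 0.0854
finger_force: 0.0
```

```bash
python3 - <<'E'
from h import *
im=arm.capture("top");T,m=tray_fit(im,(.617,.077,.005));print(T,m.sum())
h,s,v=masks(im);F=fit("top",(s<60)&(v>110),(150,120,290,180),FENCE,(.648,.212,0.005),hull=False);print(F)
P=F[0];c,s_=np.cos(P[2]),np.sin(P[2]);t=world(T[0],[(.031,.136,0)])[0]
d=np.array(t[:2])-P[:2];print("corner",c*d[0]+s_*d[1],-s_*d[0]+c*d[1])
for t in("jar","spool_slim","tube","carton"): 
    for r in arm.look_for("top",t)[:1]:print(t,r)
go((.4356,-.2684,.1,1.576),(.4356,-.2684,.012))
cv2.imwrite("pics/t3.png",cv2.resize(im[120:270,140:430],None,fx=2.7,fy=2.7,interpolation=cv2.INTER_CUBIC))
E
```

```text
(array([0.61711453, 0.07557628, 0.00740729]), np.float64(0.1409509676305903)) 1898
(array([0.64760972, 0.21182493, 0.0074899 ]), np.float64(0.052016653863381945))
corner -0.000503578902730689 -1.899493043041974e-05
jar {'bbox': [332.9, 198.5, 19.0, 19.0], 'conf': 0.66}
carton {'bbox': [329.3, 158.5, 17.1, 20.1], 'conf': 0.55}
t 10.8 tcp [ 0.5577 -0.171   0.1074] psi 1.5734 F [-0.5  0.8 -0.5] open 0.0854 q1,q7 [ 0.77 -0.21]
(0.4356, -0.2684, 0.1, 1.576) units [-1.941 -2.448  0.148] rows 3.8 rz -0.002
(0.4356, -0.2684, 0.012) units [0.   0.   1.76] rows 2.1
```

View pics/t3.png

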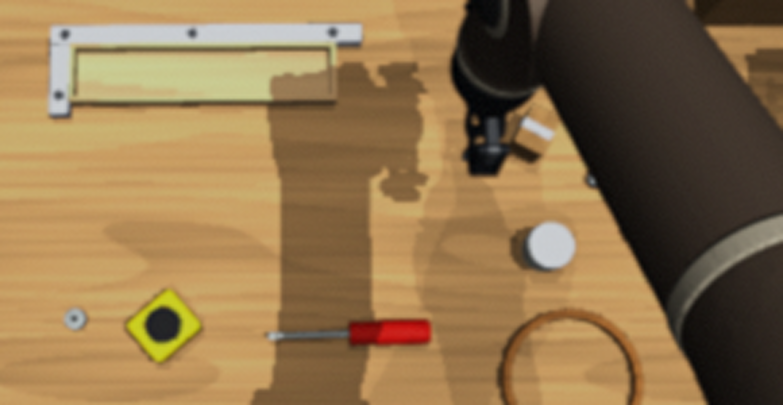

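Request:
{"name": "send_rows", "arguments": {"commands": [-0.383,-0.484,0.03,0,0,0,-0.383,-0.484,0.03,0,0,0,-0.383,-0.484,0.03,0,0,0,-0.383,-0.484,0.03,0,0,0,-0.383,-0.484,0.03,0,0,0,0,0,0,0,0,0,0,0,0.547,0,0,0,0,0,0.547,0,0,0,0,0,0.547,0,0,0,0,0,0,0,0,0], "fingers": 0.53}}

```text
clock: 11.63
tool_pos: [0.4344, -0.2661, 0.0136]
eef_rot: [-0.003, 0.706, 0.708, -0.0]
force: [-1.1, 0.8, 0.3]
opening: 0.0654
finger_force: 0.0
```

Request:
{"name": "send_rows", "arguments": {"commands": [0,0,0,0,0,0,0,0,0,0,0,0,0,0,0,0,0,0,0,0,0,0,0,0,0,0,0,0,0,0,0,0,-0.6,0,0,0,0,0,-0.6,0,0,0,0,0,-0.6,0,0,0,0,0,-0.6,0,0,0,0,0,0,0,0,0], "fingers": -1}}

```text
clock: 12.47
tool_pos: [0.4389, -0.2696, 0.1432]
eef_rot: [0.004, 0.707, 0.707, 0.001]
force: [2.2, -0.3, -0.4]
opening: 0.0443
finger_force: 61.6
```

```bash
python3 - <<'E'
from h import *
go((.615,.17,.138,1.576))
E
```

```text
t 12.47 tcp [ 0.4389 -0.2696  0.1432] psi 1.5717 F [ 2.2 -0.3 -0.4] open 0.0443 q1,q7 [1.12 0.08]
(0.615, 0.17, 0.138, 1.576) units [8.789 3.53  0.104] rows 11.4 rz -0.004
```

Request:
{"name": "send_rows", "arguments": {"commands": [0.628,0.252,0,0,0,0,0.628,0.252,0,0,0,0,0.628,0.252,0,0,0,0,0.628,0.252,0,0,0,0,0.628,0.252,0,0,0,0,0.628,0.252,0,0,0,0,0.628,0.252,0,0,0,0,0.628,0.252,0,0,0,0,0.628,0.252,0,0,0,0,0.628,0.252,0,0,0,0,0.628,0.252,0,0,0,0,0.628,0.252,0,0,0,-0.004]}}

```text
clock: 13.47
tool_pos: [0.5872, 0.1097, 0.1375]
eef_rot: [0.0, 0.705, 0.709, -0.0]
force: [1.8, -1.0, -1.0]
opening: 0.0438
finger_force: 61.6
```

Request:
{"name": "send_rows", "arguments": {"commands": [0.628,0.252,0.3,0,0,0,0.628,0.252,0.3,0,0,0,0,0,0.3,0,0,0,0,0,0,0,0,0,0,0,0,0,0,0]}}

```text
clock: 13.88
tool_pos: [0.6108, 0.1709, 0.0915]
eef_rot: [-0.0, 0.705, 0.709, -0.001]
force: [0.7, 0.5, -1.0]
opening: 0.0443
finger_force: 61.7
```

```bash
python3 - <<'E'
from h import *
im=arm.capture("top");im2=arm.capture("side")
p,psi=st()
for cam in("top","side"):
    print(cam,"tcp px",w2px(cam,p),"jar top px",w2px(cam,p+[0,0,.041-.018]))
    for r in arm.look_for(cam,"jar")[:2]:print(r)
a=cv2.resize(im[120:190,150:270],None,fx=5,fy=5,interpolation=cv2.INTER_CUBIC)
b=cv2.resize(im2[140:260,150:270],None,fx=3,fy=3,interpolation=cv2.INTER_CUBIC)
b=cv2.copyMakeBorder(b,0,0,0,240,0)[:250]
cv2.imwrite("pics/t4.png",np.vstack([a,b]))
E
```

```text
t 13.98 tcp [0.612  0.17   0.0931] psi 1.5745 F [-0.8 -1.5 -0.5] open 0.0442 q1,q7 [ 0.17 -0.79]
top tcp px [175.82627022 139.41629366] jar top px [174.28998506 136.48193916]
{'bbox': [163.6, 140.0, 36.6, 19.6], 'conf': 0.56}
{'bbox': [179.6, 138.0, 6.3, 12.0], 'conf': 0.37}
side tcp px [204.04637761 207.25023549] jar top px [203.34112186 199.64027482]
{'bbox': [196.6, 196.8, 15.1, 21.2], 'conf': 0.84}
```

View pics/t4.png

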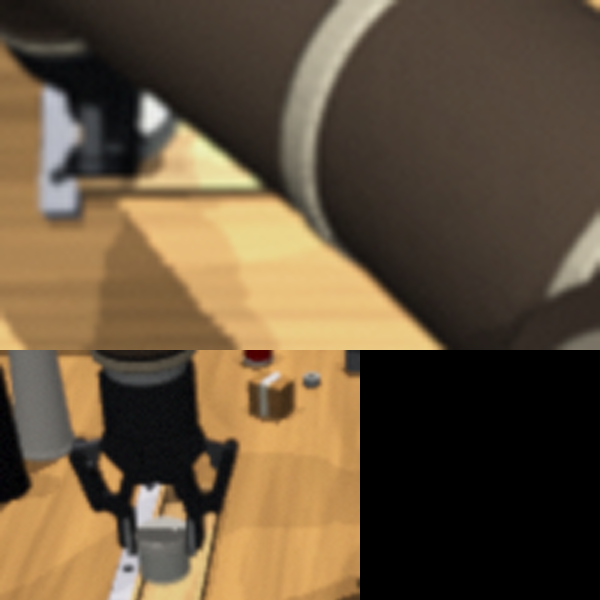

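```bash
python3 - <<'E'
from h import *
im=cv2.resize(cv2.imread("pics/side0.png"),(512,384),interpolation=cv2.INTER_AREA);h,s,v=masks(im)
box=(170,175,225,257);m=(s<50)&(v>140)
print(m[box[1]:box[3],box[0]:box[2]].sum(),fit("side",m,box,FENCE,(.648,.212,0.005),hull=False))
im=arm.capture("side");r=arm.cut_out("side","jar")[0];print(r["bbox"])
p,psi=st()
R=p[2]-.018
print("jar fit side",fit("side",r["mask"],(180,180,230,235),cyl(.046,R,R+.041),(p[0],p[1],0)))
E
```

```text
590 (array([0.65084819, 0.21416328, 0.01426908]), np.float64(0.07309472888523971))
[195.8, 194.0, 18.0, 23.9]
t 14.18 tcp [0.6123 0.1703 0.0935] psi 1.5743 F [-0.1  0.4 -1.4] open 0.0444 q1,q7 [ 0.17 -0.79]
jar fit side (array([ 0.61278504,  0.16769337, -0.00138966]), np.float64(0.07197714554231277))
```

Request:
{"name": "send_rows", "arguments": {"commands": [0.107,0.072,0,0,0,0,0.107,0.072,0,0,0,0,0,0,0.3,0,0,0,0,0,0.3,0,0,0,0,0,0.3,0,0,0,0,0,0.2,0,0,0,0,0,0.07,0,0,0,0,0,0,0,0,0,0,0,0,0,0,0]}}

```text
clock: 14.93
tool_pos: [0.6186, 0.1821, 0.0336]
eef_rot: [-0.0, 0.705, 0.709, -0.0]
force: [-0.1, 0.1, -1.1]
opening: 0.044
finger_force: 61.7
```

Request:
{"name": "send_rows", "arguments": {"commands": [0,0,0.1,0,0,0,0,0,0.1,0,0,0,0,0,0,0,0,0]}}

```text
clock: 15.18
tool_pos: [0.6191, 0.1821, 0.0238]
eef_rot: [0.0, 0.705, 0.709, 0.0]
force: [-0.0, -1.3, -1.5]
opening: 0.0444
finger_force: 62.0
```

Request:
{"name": "send_rows", "arguments": {"commands": [0.05,0,0,0,0,0,0,0,0,0,0,0,0,0,0,0,0,0]}}

```text
clock: 15.43
tool_pos: [0.6187, 0.1848, 0.024]
eef_rot: [-0.0, 0.705, 0.709, 0.0]
force: [0.6, 0.8, -1.1]
opening: 0.0442
finger_force: 62.0
```

Request:
{"name": "send_rows", "arguments": {"commands": [0.05,0,0,0,0,0,0,0,0,0,0,0,0,0,0,0,0,0]}}

```text
clock: 15.68
tool_pos: [0.6189, 0.1861, 0.0239]
eef_rot: [0.0, 0.705, 0.709, -0.001]
force: [-0.0, -4.3, 1.1]
opening: 0.0441
finger_force: 62.0
```

Request:
{"name": "send_rows", "arguments": {"commands": [0,0,0,0,0,0,0,0,0,0,0,0,0,0,0,0,0,0,0,0,-0.4,0,0,0,0,0,-0.7,0,0,0,0,0,-0.7,0,0,0,-0.72,-0.0525,0,0,0,0,-0.72,-0.0525,0,0,0,0,-0.72,-0.0525,0,0,0,0,-0.72,-0.0525,0,0,0,0,-0.72,-0.0525,0,0,0,0,-0.72,-0.0525,0,0,0,0], "fingers": 0.53}}

```text
clock: 16.68
tool_pos: [0.604, -0.0302, 0.1142]
eef_rot: [0.0, 0.705, 0.709, 0.0]
force: [0.2, 0.4, 0.5]
opening: 0.0655
finger_force: 0.0
```

Request:
{"name": "send_rows", "arguments": {"commands": [-0.72,-0.0525,0,0,0,0,-0.72,-0.0525,0,0,0,0,-0.72,-0.0525,0,0,0,0,-0.72,-0.0525,0,0,0,0,-0.72,-0.0525,0,0,0,0,-0.72,-0.0525,0,0,0,0,-0.72,-0.0525,0,0,0,0,-0.72,-0.0525,0,0,0,0,-0.72,-0.0525,0,0,0,0,-0.72,-0.0525,0,0,0,0,0,0,0,0,0,0]}}

```text
clock: 17.6
tool_pos: [0.5769, -0.3993, 0.1131]
eef_rot: [0.001, 0.709, 0.705, -0.002]
force: [-0.7, -1.2, -1.0]
opening: 0.0657
finger_force: 0.0
```

```bash
cat >> h.py <<'E'
P_F=np.array([.648,.212,.0065])
def chk():
    im=arm.capture("top");T,m=tray_fit(im,(.617,.0756,.006));c,s=np.cos(P_F[2]),np.sin(P_F[2]);t=world(T[0],[(.031,.136,0)])[0]
    d=np.array(t[:2])-P_F[:2];print("tray",T[0].round(4),"err",round(T[1],3),"corner",np.round([c*d[0]+s*d[1],-s*d[0]+c*d[1]],4));return im
E
python3 - <<'E'
from h import *
im=chk()
go((.580,-.390,.118,1.576),(.58,-.39,.018))
cv2.imwrite("pics/t5.png",cv2.resize(im[120:190,150:300],None,fx=5,fy=5,interpolation=cv2.INTER_CUBIC))
E
```

```text
tray [0.6168 0.065  0.0125] err 0.199 corner [-0.002  -0.0106]
t 17.65 tcp [ 0.578  -0.3947  0.1131] psi 1.5685 F [ 0.5 -0.2 -0. ] open 0.0654 q1,q7 [0.98 0.13]
(0.58, -0.39, 0.118, 1.576) units [ 0.095  0.04  -0.098] rows 0.2 rz -0.007
(0.58, -0.39, 0.018) units [0. 0. 2.] rows 2.4
```

View pics/t5.png

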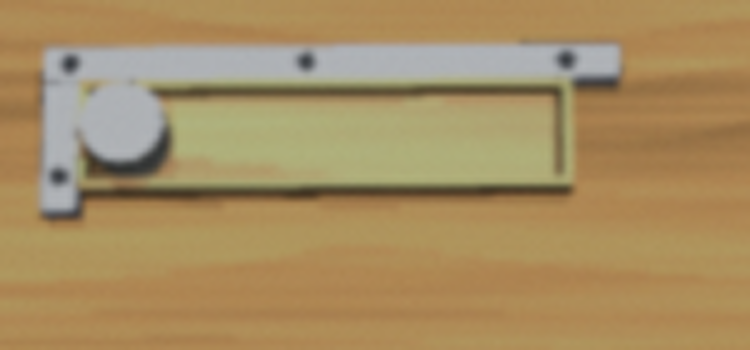

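Request:
{"name": "send_rows", "arguments": {"commands": [0.05,0.02,0,0,0,-0.003,0,0,0.6,0,0,0,0,0,0.6,0,0,0,0,0,0.5,0,0,0,0,0,0.2,0,0,0,0,0,0,0,0,0,0,0,0,0,0,0]}}

```text
clock: 18.23
tool_pos: [0.5817, -0.3852, 0.0196]
eef_rot: [-0.0, 0.703, 0.711, 0.0]
force: [0.9, -0.3, 1.4]
opening: 0.0653
finger_force: 0.0
```

```bash
python3 - <<'E'
from h import *
st()
E
```

```text
t 18.23 tcp [ 0.5817 -0.3852  0.0196] psi 1.581 F [ 0.9 -0.3  1.4] open 0.0653 q1,q7 [0.94 0.08]
```

Request:
{"name": "send_rows", "arguments": {"commands": [-0.09,-0.02,0,0,0,0.004,0,0,0,0,0,0]}}

```text
clock: 18.4
tool_pos: [0.5808, -0.3925, 0.0211]
eef_rot: [0.002, 0.706, 0.708, 0.0]
force: [-0.9, -0.4, 1.3]
opening: 0.0652
finger_force: 0.0
```

Request:
{"name": "send_rows", "arguments": {"commands": [0,0,0,0,0,0,0,0,0,0,0,0,0,0,0,0,0,0,0,0,0,0,0,0,0,0,0,0,0,0,0,0,-0.6,0,0,0,0,0,-0.6,0,0,0,0,0,-0.6,0,0,0,0,0,-0.2,0,0,0,0,0,0,0,0,0], "fingers": -1}}

```text
clock: 19.23
tool_pos: [0.5815, -0.3918, 0.1226]
eef_rot: [0.003, 0.706, 0.708, 0.001]
force: [-0.1, -0.3, -0.4]
opening: 0.0362
finger_force: 60.1
```

```bash
python3 - <<'E'
from h import *
go((.6195,.1375,.12,1.576),(.6195,.1375,.035))
E
```

```text
t 19.23 tcp [ 0.5815 -0.3918  0.1226] psi 1.5747 F [-0.1 -0.3 -0.4] open 0.0362 q1,q7 [0.98 0.14]
(0.6195, 0.1375, 0.12, 1.576) units [10.582  0.8    0.053] rows 12.7 rz -0.001
(0.6195, 0.1375, 0.035) units [0.  0.  1.7] rows 2.0
```

Request:
{"name": "send_rows", "arguments": {"commands": [0.7055,0.0533,0,0,0,0,0.7055,0.0533,0,0,0,0,0.7055,0.0533,0,0,0,0,0.7055,0.0533,0,0,0,0,0.7055,0.0533,0,0,0,0,0.7055,0.0533,0,0,0,0,0.7055,0.0533,0,0,0,0,0.7055,0.0533,0,0,0,0,0.7055,0.0533,0,0,0,0,0.7055,0.0533,0,0,0,0,0.7055,0.0533,0,0,0,0,0.7055,0.0533,0,0,0,0]}}

```text
clock: 20.23
tool_pos: [0.6089, 0.0335, 0.1171]
eef_rot: [-0.001, 0.706, 0.708, -0.001]
force: [1.3, -0.1, -0.5]
opening: 0.0358
finger_force: 60.1
```

Request:
{"name": "send_rows", "arguments": {"commands": [0.7055,0.0533,0.2,0,0,0,0.7055,0.0533,0.2,0,0,0,0.7055,0.0533,0.2,0,0,0,0,0,0,0,0,0,0,0,0,0,0,0,0,0,0,0,0,0]}}

```text
clock: 20.73
tool_pos: [0.6168, 0.1375, 0.0873]
eef_rot: [-0.0, 0.705, 0.709, -0.001]
force: [0.1, -0.7, -0.3]
opening: 0.0358
finger_force: 60.2
```

```bash
cat >> h.py <<'E'
def chk2(x0=205):
    im=arm.capture("top");T,m=tray_fit(im,(.617,.0756,.006),(x0,120,300,190));e=world(T[0],[(-.031,-.136,0),(.031,-.136,0)])
    print("tray",T[0].round(4),"err",round(T[1],3),"-y end",np.round(e,4)[:,:2].tolist());return im
E
python3 - <<'E'
from h import *
go((.6195,.1375,.035,1.576))
r=None
im=arm.capture("side")
for t in("tray","jar","spool_slim"):
    for r in arm.look_for("side",t)[:1]:print(t,r)
E
```

```text
t 20.73 tcp [0.6168 0.1375 0.0873] psi 1.5755 F [ 0.1 -0.7 -0.3] open 0.0358 q1,q7 [ 0.22 -0.74]
(0.6195, 0.1375, 0.035, 1.576) units [0.    0.055 1.047] rows 1.3 rz -0.000
tray {'bbox': [191.3, 186.1, 35.8, 56.2], 'conf': 0.66}
jar {'bbox': [194.9, 221.3, 18.8, 19.6], 'conf': 0.56}
spool_slim {'bbox': [196.5, 192.9, 16.0, 22.4], 'conf': 0.55}
```

Jar still at the stop (side view); lower the spool.

Request:
{"name": "send_rows", "arguments": {"commands": [0,0.055,0.3,0,0,0,0,0,0.3,0,0,0,0,0,0.3,0,0,0,0,0,0.2,0,0,0,0,0,0.1,0,0,0,0,0,0,0,0,0,0,0,0,0,0,0]}}

```text
clock: 21.52
tool_pos: [0.6201, 0.1384, 0.0286]
eef_rot: [-0.0, 0.706, 0.709, -0.0]
force: [0.0, -0.4, -0.3]
opening: 0.0358
finger_force: 60.2
```

Request:
{"name": "send_rows", "arguments": {"commands": [0.06,0,0.02,0,0,0,0,0,0,0,0,0]}}

```text
clock: 21.68
tool_pos: [0.6207, 0.1422, 0.0286]
eef_rot: [0.0, 0.705, 0.709, 0.001]
force: [0.2, 0.2, -0.4]
opening: 0.036
finger_force: 60.2
```

Request:
{"name": "send_rows", "arguments": {"commands": [0.06,0,0,0,0,0,0,0,0,0,0,0,0,0,0,0,0,0]}}

```text
clock: 21.93
tool_pos: [0.6207, 0.1439, 0.0284]
eef_rot: [0.0, 0.706, 0.708, 0.0]
force: [-0.0, -1.8, 1.3]
opening: 0.0362
finger_force: 60.3
```

Request:
{"name": "send_rows", "arguments": {"commands": [0,0,0.03,0,0,0,0.02,0,0.02,0,0,0,0,0,0,0,0,0,0,0,0,0,0,0]}}

```text
clock: 22.27
tool_pos: [0.6207, 0.1439, 0.0254]
eef_rot: [0.001, 0.706, 0.708, -0.0]
force: [0.9, -4.8, 1.7]
opening: 0.0359
finger_force: 60.5
```

Request:
{"name": "send_rows", "arguments": {"commands": [0,0,0,0,0,0,0,0,0,0,0,0,0,0,0,0,0,0,0,0,-0.6,0,0,0,0,0,-0.7,0,0,0,0,0,-0.7,0,0,0,0.586,-0.316,0,0,0,0,0.586,-0.316,0,0,0,0,0.586,-0.316,0,0,0,0,0.586,-0.316,0,0,0,0,0.586,-0.316,0,0,0,0,0.586,-0.316,0,0,0,0], "fingers": 0.53}}

```text
clock: 23.27
tool_pos: [0.5234, 0.3224, 0.1256]
eef_rot: [-0.0, 0.705, 0.709, 0.0]
force: [0.1, 0.1, 0.9]
opening: 0.0653
finger_force: 0.0
```

Request:
{"name": "send_rows", "arguments": {"commands": [0.586,-0.316,0,0,0,0,0.586,-0.316,0,0,0,0,0.586,-0.316,0,0,0,0,0,0,0,0,0,-0.038,0,0,0,0,0,0,0,0,0,0,0,0]}}

```text
clock: 23.77
tool_pos: [0.4767, 0.4085, 0.1252]
eef_rot: [-0.0, 0.691, 0.722, -0.0]
force: [0.2, -0.4, -0.1]
opening: 0.0651
finger_force: 0.0
```

```bash
python3 - <<'E'
from h import *
chk2();im=arm.capture("top")
for t in("jar","spool_slim"):
    for r in arm.look_for("top",t)[:2]:
        b=r["bbox"];print(t,round(r["conf"],2),b,px2w("top",(b[0]+b[2]/2,b[1]+b[3]/2),.045).round(4))
go((.477,.407,.12,1.616),(.477,.407,.018))
E
```

```text
tray [ 0.6179  0.0747 -0.0061] err 0.169 -y end [[0.5861, -0.0611], [0.6481, -0.0615]]
jar 0.79 [167.9, 134.0, 15.9, 20.7] [0.6142 0.1781 0.045 ]
jar 0.24 [325.8, 233.7, 52.4, 54.1] [ 0.3043 -0.2829  0.045 ]
spool_slim 0.56 [184.3, 136.5, 10.6, 8.4] [0.6246 0.1415 0.045 ]
t 23.97 tcp [0.478  0.407  0.1253] psi 1.612 F [ 0.3 -0.1  0.4] open 0.0653 q1,q7 [-0.23 -1.17]
(0.477, 0.407, 0.12, 1.616) units [ 0.001 -0.019  0.105] rows 0.1 rz -0.004
(0.477, 0.407, 0.018) units [0.   0.   2.04] rows 2.4
```

Request:
{"name": "send_rows", "arguments": {"commands": [0,-0.02,0.6,0,0,0,0,0,0.6,0,0,0,0,0,0.5,0,0,0,0,0,0.3,0,0,0,0,0,0.1,0,0,0,0,0,0,0,0,0,0,0,0,0,0,0]}}

```text
clock: 24.55
tool_pos: [0.4765, 0.4087, 0.0214]
eef_rot: [-0.0, 0.692, 0.722, 0.001]
force: [-0.5, -0.2, 0.9]
opening: 0.0656
finger_force: 0.0
```

Request:
{"name": "send_rows", "arguments": {"commands": [0,0,0,0,0,0,0,0,0,0,0,0,0,0,0,0,0,0,0,0,0,0,0,0,0,0,0,0,0,0,0,0,-0.6,0,0,0,0,0,-0.7,0,0,0,0,0,-0.7,0,0,0,0,0,0,0,0,0.042,0,0,0,0,0,0], "fingers": -1}}

```text
clock: 25.38
tool_pos: [0.477, 0.4094, 0.1236]
eef_rot: [0.0, 0.708, 0.706, 0.003]
force: [0.4, 0.5, -1.9]
opening: 0.0449
finger_force: 61.9
```

```bash
python3 - <<'E'
from h import *
go((.62,.102,.12,1.576),(.62,.102,.035))
E
```

```text
t 25.38 tcp [0.477  0.4094 0.1236] psi 1.5687 F [ 0.4  0.5 -1.9] open 0.0449 q1,q7 [-0.24 -1.22]
(0.62, 0.102, 0.12, 1.576) units [-6.141  2.872  0.072] rows 8.1 rz -0.007
(0.62, 0.102, 0.035) units [0.  0.  1.7] rows 2.0
```

Request:
{"name": "send_rows", "arguments": {"commands": [-0.614,0.287,0,0,0,0,-0.614,0.287,0,0,0,0,-0.614,0.287,0,0,0,0,-0.614,0.287,0,0,0,0,-0.614,0.287,0,0,0,0,-0.614,0.287,0,0,0,0,-0.614,0.287,0,0,0,0,-0.614,0.287,0,0,0,0,-0.614,0.287,0.1,0,0,0,-0.614,0.287,0.2,0,0,0,0,0,0.3,0,0,0,0,0,0,0,0,0]}}

```text
clock: 26.38
tool_pos: [0.6182, 0.0968, 0.0864]
eef_rot: [-0.001, 0.709, 0.706, -0.003]
force: [-0.4, 0.6, -1.7]
opening: 0.0446
finger_force: 61.8
```

```bash
python3 - <<'E'
from h import *
im=arm.capture("side")
for t in("tray","jar","spool_slim","tin"):
    for r in arm.look_for("side",t)[:1]:print(t,r)
go((.62,.102,.035,1.576))
E
```

```text
tray {'bbox': [190.3, 185.8, 35.2, 55.1], 'conf': 0.68}
jar {'bbox': [194.7, 219.8, 17.4, 20.5], 'conf': 0.67}
spool_slim {'bbox': [197.2, 214.3, 13.7, 10.0], 'conf': 0.52}
tin {'bbox': [198.0, 181.5, 18.7, 22.6], 'conf': 0.63}
t 26.63 tcp [0.6192 0.1031 0.0912] psi 1.5735 F [-0.7 -0.3 -1.1] open 0.0447 q1,q7 [ 0.28 -0.69]
(0.62, 0.102, 0.035, 1.576) units [-0.022  0.016  1.123] rows 1.3 rz -0.002
```

Request:
{"name": "send_rows", "arguments": {"commands": [-0.04,0.016,0.3,0,0,-0.002,0,0,0.4,0,0,0,0,0,0.3,0,0,0,0,0,0.1,0,0,0,0,0,0,0,0,0,0,0,0,0,0,0]}}

```text
clock: 27.13
tool_pos: [0.6202, 0.0997, 0.0353]
eef_rot: [-0.0, 0.706, 0.708, -0.0]
force: [-0.1, -0.3, -0.7]
opening: 0.0447
finger_force: 61.8
```

Request:
{"name": "send_rows", "arguments": {"commands": [0,0,0.1,0,0,0,0,0,0.08,0,0,0,0,0,0,0,0,0,0,0,0,0,0,0]}}

```text
clock: 27.47
tool_pos: [0.621, 0.0995, 0.0274]
eef_rot: [0.001, 0.706, 0.708, 0.001]
force: [-1.1, -0.4, 4.2]
opening: 0.0451
finger_force: 62.4
```

Request:
{"name": "send_rows", "arguments": {"commands": [0.06,0,0,0,0,0,0,0,0,0,0,0,0,0,0,0,0,0]}}

```text
clock: 27.72
tool_pos: [0.6212, 0.101, 0.0275]
eef_rot: [0.001, 0.707, 0.707, -0.0]
force: [-0.6, -3.4, 7.3]
opening: 0.0445
finger_force: 62.7
```

Request:
{"name": "send_rows", "arguments": {"commands": [0.06,0,-0.01,0,0,0,0,0,0,0,0,0,0,0,0,0,0,0]}}

```text
clock: 27.97
tool_pos: [0.6207, 0.1054, 0.0275]
eef_rot: [0.0, 0.706, 0.708, 0.0]
force: [0.4, -1.1, 5.4]
opening: 0.0445
finger_force: 62.4
```

Request:
{"name": "send_rows", "arguments": {"commands": [0.05,0,0,0,0,0,0,0,0,0,0,0,0,0,0,0,0,0]}}

```text
clock: 28.22
tool_pos: [0.6208, 0.107, 0.0275]
eef_rot: [0.001, 0.707, 0.708, -0.0]
force: [-0.4, -2.7, 5.7]
opening: 0.0446
finger_force: 62.6
```

Request:
{"name": "send_rows", "arguments": {"commands": [0.05,0,0,0,0,0,0,0,0,0,0,0,0,0,0,0,0,0]}}

```text
clock: 28.47
tool_pos: [0.6209, 0.1085, 0.0275]
eef_rot: [0.001, 0.707, 0.707, -0.0]
force: [0.4, -4.5, 6.8]
opening: 0.0447
finger_force: 62.7
```

Request:
{"name": "send_rows", "arguments": {"commands": [0.03,0,0,0,0,0,0,0,0,0,0,0,0,0,0,0,0,0]}}

```text
clock: 28.72
tool_pos: [0.6209, 0.1086, 0.0275]
eef_rot: [0.002, 0.707, 0.707, -0.001]
force: [-1.3, -8.7, 9.6]
opening: 0.0452
finger_force: 62.9
```

Request:
{"name": "send_rows", "arguments": {"commands": [0,0,0,0,0,0,0,0,0,0,0,0,0,0,0,0,0,0,0,0,-0.6,0,0,0,0,0,-0.7,0,0,0,0,0,-0.7,0,0,0,-0.686,-0.238,0,0,0,0,-0.686,-0.238,0,0,0,0,-0.686,-0.238,0,0,0,0,-0.686,-0.238,0,0,0,0,-0.686,-0.238,0,0,0,0,-0.686,-0.238,0,0,0,0], "fingers": 0.35}}

```text
clock: 29.72
tool_pos: [0.5485, -0.0951, 0.1269]
eef_rot: [-0.0, 0.706, 0.708, 0.0]
force: [0.8, -0.7, 0.4]
opening: 0.0575
finger_force: 0.0
```

Request:
{"name": "send_rows", "arguments": {"commands": [-0.686,-0.238,0,0,0,0,-0.686,-0.238,0,0,0,0,-0.686,-0.238,0,0,0,0,-0.686,-0.238,0,0,0,0,-0.686,-0.238,0,0,0,0,-0.686,-0.238,0,0,0,0,-0.686,-0.238,0,0,0,0,-0.686,-0.238,0,0,0,0,0,0,0,0,0,0,0,0,0,0,0,0,0,0,0,0,0,0]}}

```text
clock: 30.63
tool_pos: [0.455, -0.3678, 0.1267]
eef_rot: [-0.0, 0.706, 0.708, 0.001]
force: [0.3, 0.2, 0.3]
opening: 0.0575
finger_force: 0.0
```

```bash
python3 - <<'E'
from h import *
im=chk2(225)
for t in("tube","tin","spool_slim"):
    for r in arm.look_for("top",t)[:3]:
        b=r["bbox"];print(t,round(r["conf"],2),b,px2w("top",(b[0]+b[2]/2,b[1]+b[3]/2),.045).round(4))
go((.457,-.372,.12,1.576),(.457,-.372,.02))
cv2.imwrite("pics/t6.png",cv2.resize(im[120:190,150:300],None,fx=5,fy=5,interpolation=cv2.INTER_CUBIC))
E
```

```text
tray [0.6175 0.0747 0.0177] err 0.011 -y end [[0.5889, -0.0618], [0.6509, -0.0607]]
tube 0.62 [400.7, 216.1, 18.9, 13.6] [ 0.402  -0.4408  0.045 ]
tube 0.57 [373.9, 196.1, 14.3, 14.7] [ 0.4536 -0.3671  0.045 ]
tube 0.53 [405.6, 246.4, 14.0, 16.0] [ 0.3202 -0.4411  0.045 ]
tin 0.78 [196.6, 136.4, 12.6, 22.6] [0.6051 0.1054 0.045 ]
spool_slim 0.71 [184.9, 138.7, 10.6, 16.5] [0.6071 0.1395 0.045 ]
t 30.83 tcp [ 0.4555 -0.3673  0.1271] psi 1.5755 F [-0.4 -1.1 -0.7] open 0.0577 q1,q7 [1.17 0.19]
(0.457, -0.372, 0.12, 1.576) units [-0.095  0.03   0.142] rows 0.2 rz -0.001
(0.457, -0.372, 0.02) units [0. 0. 2.] rows 2.4
```

View pics/t6.png

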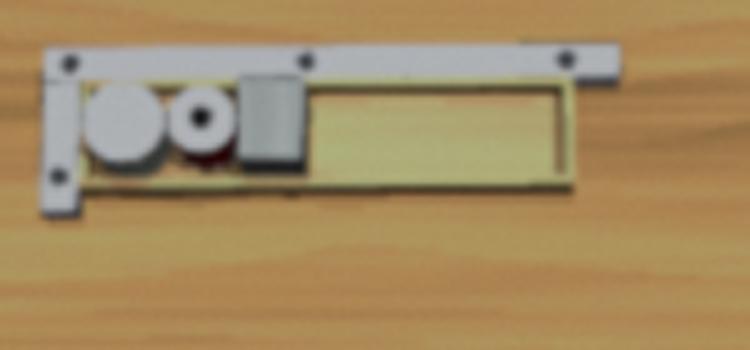

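Request:
{"name": "send_rows", "arguments": {"commands": [-0.095,0.03,0,0,0,0,0,0,0.6,0,0,0,0,0,0.6,0,0,0,0,0,0.5,0,0,0,0,0,0.3,0,0,0,0,0,0.13,0,0,0,0,0,0,0,0,0,0,0,0,0,0,0]}}

```text
clock: 31.5
tool_pos: [0.457, -0.3737, 0.0212]
eef_rot: [0.0, 0.706, 0.708, 0.0]
force: [0.6, 0.4, -0.1]
opening: 0.0577
finger_force: 0.0
```

Request:
{"name": "send_rows", "arguments": {"commands": [0,0,0,0,0,0,0,0,0,0,0,0,0,0,0,0,0,0,0,0,0,0,0,0,0,0,0,0,0,0,0,0,-0.6,0,0,0,0,0,-0.7,0,0,0,0,0,-0.7,0,0,0,0,0,0,0,0,0,0,0,0,0,0,0], "fingers": -1}}

```text
clock: 32.33
tool_pos: [0.4575, -0.3747, 0.1235]
eef_rot: [0.003, 0.707, 0.708, -0.0]
force: [-0.3, -0.2, -1.7]
opening: 0.0321
finger_force: 59.6
```

```bash
python3 - <<'E'
from h import *
go((.62,.067,.12,1.576),(.62,.067,.035))
E
```

```text
t 32.33 tcp [ 0.4575 -0.3747  0.1235] psi 1.5723 F [-0.3 -0.2 -1.7] open 0.0321 q1,q7 [1.17 0.19]
(0.62, 0.067, 0.12, 1.576) units [8.828 3.264 0.07 ] rows 11.3 rz -0.004
(0.62, 0.067, 0.035) units [0.  0.  1.7] rows 2.0
```

Request:
{"name": "send_rows", "arguments": {"commands": [0.679,0.251,0,0,0,0,0.679,0.251,0,0,0,0,0.679,0.251,0,0,0,0,0.679,0.251,0,0,0,0,0.679,0.251,0,0,0,0,0.679,0.251,0,0,0,0,0.679,0.251,0,0,0,0,0.679,0.251,0,0,0,0,0.679,0.251,0,0,0,0,0.679,0.251,0,0,0,0,0.679,0.251,0,0,0,0,0.679,0.251,0,0,0,0]}}

```text
clock: 33.33
tool_pos: [0.6057, 0.0354, 0.1195]
eef_rot: [-0.0, 0.707, 0.708, -0.001]
force: [1.5, -0.4, -0.1]
opening: 0.0318
finger_force: 59.6
```

Request:
{"name": "send_rows", "arguments": {"commands": [0.679,0.251,0.2,0,0,-0.002,0,0,0.4,0,0,0,0,0,0,0,0,0,0,0,0,0,0,0]}}

```text
clock: 33.67
tool_pos: [0.617, 0.0679, 0.0886]
eef_rot: [-0.001, 0.705, 0.709, -0.002]
force: [0.2, -0.7, -0.7]
opening: 0.032
finger_force: 59.7
```

```bash
python3 - <<'E'
from h import *
im=arm.capture("side")
for t in("tray","jar","tin","tube"):
    for r in arm.look_for("side",t)[:1]:print(t,r)
go((.62,.067,.035,1.576))
E
```

```text
tray {'bbox': [192.5, 186.8, 31.6, 56.6], 'conf': 0.96}
jar {'bbox': [195.7, 218.8, 14.4, 19.7], 'conf': 0.62}
tin {'bbox': [199.0, 203.2, 17.3, 20.5], 'conf': 0.48}
tube {'bbox': [196.3, 211.0, 16.0, 15.0], 'conf': 0.63}
t 33.92 tcp [0.6189 0.0668 0.0912] psi 1.573 F [-0.2 -0.6 -0.6] open 0.0317 q1,q7 [ 0.34 -0.63]
(0.62, 0.067, 0.035, 1.576) units [0.004 0.023 1.125] rows 1.3 rz -0.003
```

Request:
{"name": "send_rows", "arguments": {"commands": [0,0.02,0.4,0,0,-0.002,0,0,0.4,0,0,0,0,0,0.3,0,0,0,0,0,0.1,0,0,0,0,0,0.06,0,0,0,0,0,0,0,0,0,0,0,0,0,0,0]}}

```text
clock: 34.5
tool_pos: [0.62, 0.0682, 0.0283]
eef_rot: [0.0, 0.705, 0.709, 0.001]
force: [-0.8, -1.3, -0.1]
opening: 0.0322
finger_force: 59.9
```

Request:
{"name": "send_rows", "arguments": {"commands": [0.06,0,0,0,0,0,0,0,0,0,0,0,0,0,0,0,0,0]}}

```text
clock: 34.75
tool_pos: [0.62, 0.0707, 0.028]
eef_rot: [0.001, 0.705, 0.709, 0.0]
force: [0.4, -2.6, 1.8]
opening: 0.0319
finger_force: 59.9
```

Request:
{"name": "send_rows", "arguments": {"commands": [0.05,0,0,0,0,0,0,0,0,0,0,0,0,0,0,0,0,0]}}

```text
clock: 35.0
tool_pos: [0.62, 0.0712, 0.0279]
eef_rot: [0.001, 0.706, 0.709, -0.001]
force: [-0.2, -7.5, 3.7]
opening: 0.0319
finger_force: 60.1
```

Request:
{"name": "send_rows", "arguments": {"commands": [0,0,0.03,0,0,0,0,0,0,0,0,0]}}

```text
clock: 35.17
tool_pos: [0.6201, 0.0712, 0.0273]
eef_rot: [0.002, 0.706, 0.709, -0.001]
force: [-2.1, -7.4, 12.8]
opening: 0.0319
finger_force: 61.1
```

Request:
{"name": "send_rows", "arguments": {"commands": [0,0,0,0,0,0,0,0,0,0,0,0,0,0,0,0,0,0,0,0,-0.6,0,0,0,0,0,-0.7,0,0,0,0,0,-0.7,0,0,0,-0.733,-0.15,0,0,0,0,-0.733,-0.15,0,0,0,0,-0.733,-0.15,0,0,0,0,-0.733,-0.15,0,0,0,0,-0.733,-0.15,0,0,0,0,-0.733,-0.15,0,0,0,0], "fingers": 0.53}}

```text
clock: 36.17
tool_pos: [0.5753, -0.1475, 0.1259]
eef_rot: [-0.0, 0.705, 0.71, 0.0]
force: [0.7, -0.6, -0.3]
opening: 0.065
finger_force: 0.0
```

Request:
{"name": "send_rows", "arguments": {"commands": [-0.733,-0.15,0,0,0,0,-0.733,-0.15,0,0,0,0,-0.733,-0.15,0,0,0,0,0,0,0,0,0,0.0974,0,0,0,0,0,0.0974,0,0,0,0,0,0.0974,0,0,0,0,0,0.0974,0,0,0,0,0,0.0974,0,0,0,0,0,0,0,0,0,0,0,0]}}

```text
clock: 37.0
tool_pos: [0.5541, -0.256, 0.1259]
eef_rot: [-0.0, 0.86, 0.51, 0.0]
force: [0.4, 0.3, -0.2]
opening: 0.0654
finger_force: 0.0
```

```bash
python3 - <<'E'
from h import *
chk2(238)
for t in("tube","tin","carton"):
    for r in arm.look_for("top",t)[:3]:
        b=r["bbox"];print(t,round(r["conf"],2),b,px2w("top",(b[0]+b[2]/2,b[1]+b[3]/2),.045).round(4))
go((.554,-.2595,.12,1.066),(.554,-.2595,.02))
E
```

```text
tray [0.6155 0.0747 0.0279] err 0.017 -y end [[0.5883, -0.0621], [0.6503, -0.0603]]
tube 0.57 [403.6, 247.5, 16.2, 15.3] [ 0.3183 -0.4386  0.045 ]
tube 0.49 [211.3, 135.3, 13.9, 18.2] [0.6145 0.0644 0.045 ]
tin 0.55 [199.6, 138.0, 10.4, 16.6] [0.6091 0.1004 0.045 ]
carton 0.54 [166.0, 132.3, 17.5, 23.3] [0.6153 0.1811 0.045 ]
carton 0.42 [156.5, 128.9, 120.8, 35.0] [0.6089 0.0679 0.045 ]
t 37.2 tcp [ 0.5539 -0.2565  0.1258] psi 1.0692 F [-0.3 -0.1  0.1] open 0.0654 q1,q7 [ 0.83 -0.5 ]
(0.554, -0.2595, 0.12, 1.066) units [-0.052  0.03   0.116] rows 0.2 rz 0.003
(0.554, -0.2595, 0.02) units [0. 0. 2.] rows 2.4
```

Request:
{"name": "send_rows", "arguments": {"commands": [-0.052,0.03,0,0,0,0,0,0,0.6,0,0,0,0,0,0.6,0,0,0,0,0,0.5,0,0,0,0,0,0.3,0,0,0,0,0,0.11,0,0,0,0,0,0,0,0,0,0,0,0,0,0,0]}}

```text
clock: 37.87
tool_pos: [0.5547, -0.2597, 0.0213]
eef_rot: [0.0, 0.861, 0.509, 0.0]
force: [-0.5, 0.4, 0.1]
opening: 0.0653
finger_force: 0.0
```

Request:
{"name": "send_rows", "arguments": {"commands": [0,0,0,0,0,0,0,0,0,0,0,0,0,0,0,0,0,0,0,0,0,0,0,0,0,0,0,0,0,0,0,0,-0.6,0,0,0,0,0,-0.7,0,0,0,0,0,-0.7,0,0,0,0,0,0,0,0,-0.0974,0,0,0,0,0,-0.0974,0,0,0,0,0,-0.0974], "fingers": -1}}

```text
clock: 38.78
tool_pos: [0.5545, -0.2602, 0.1223]
eef_rot: [0.002, 0.772, 0.636, 0.0]
force: [-0.3, -0.5, -0.5]
opening: 0.0424
finger_force: 61.4
```

Request:
{"name": "send_rows", "arguments": {"commands": [0,0,0,0,0,-0.0974,0,0,0,0,0,-0.0974,0,0,0,0,0,0,0,0,0,0,0,0]}}

```text
clock: 39.12
tool_pos: [0.554, -0.2599, 0.1209]
eef_rot: [0.0, 0.706, 0.708, 0.0]
force: [-0.5, -0.5, -0.6]
opening: 0.0425
finger_force: 61.4
```

```bash
python3 - <<'E'
from h import *
go((.62,.033,.12,1.576),(.62,.033,.035))
E
```

```text
t 39.12 tcp [ 0.554  -0.2599  0.1209] psi 1.5736 F [-0.5 -0.5 -0.6] open 0.0425 q1,q7 [ 0.91 -0.06]
(0.62, 0.033, 0.12, 1.576) units [5.854 1.337 0.018] rows 7.2 rz -0.002
(0.62, 0.033, 0.035) units [0.  0.  1.7] rows 2.0
```

Request:
{"name": "send_rows", "arguments": {"commands": [0.732,0.167,0,0,0,0,0.732,0.167,0,0,0,0,0.732,0.167,0,0,0,0,0.732,0.167,0,0,0,0,0.732,0.167,0,0,0,0,0.732,0.167,0,0,0,0,0.732,0.167,0,0,0,0,0.732,0.167,0,0,0,-0.002,0,0,0.3,0,0,0,0,0,0.3,0,0,0,0,0,0,0,0,0,0,0,0,0,0,0]}}

```text
clock: 40.12
tool_pos: [0.6181, 0.0317, 0.0892]
eef_rot: [-0.0, 0.705, 0.709, -0.001]
force: [-1.5, 0.5, -0.4]
opening: 0.0426
finger_force: 61.4
```

```bash
python3 - <<'E'
from h import *
im=arm.capture("side")
for t in("tray","jar","tube","carton"):
    for r in arm.look_for("side",t)[:1]:print(t,r)
go((.62,.033,.035,1.576))
E
```

```text
tray {'bbox': [191.3, 186.3, 32.8, 55.3], 'conf': 0.91}
jar {'bbox': [196.1, 219.6, 14.5, 20.3], 'conf': 0.53}
tube {'bbox': [193.1, 270.3, 37.1, 20.3], 'conf': 0.72}
carton {'bbox': [198.9, 175.4, 19.8, 16.4], 'conf': 0.64}
t 40.37 tcp [0.6194 0.0325 0.0911] psi 1.577 F [-0.7  0.1 -0.8] open 0.0431 q1,q7 [ 0.4  -0.57]
(0.62, 0.033, 0.035, 1.576) units [0.01  0.012 1.122] rows 1.3 rz 0.001
```

Request:
{"name": "send_rows", "arguments": {"commands": [0,0.01,0.4,0,0,0,0,0,0.4,0,0,0,0,0,0.3,0,0,0,0,0,0.1,0,0,0,0,0,0.07,0,0,0,0,0,0,0,0,0,0,0,0,0,0,0]}}

```text
clock: 40.95
tool_pos: [0.62, 0.0336, 0.0278]
eef_rot: [0.0, 0.704, 0.71, 0.0]
force: [-0.1, -0.1, -0.5]
opening: 0.0428
finger_force: 61.4
```

Request:
{"name": "send_rows", "arguments": {"commands": [0.06,0,0,0,0,0,0,0,0,0,0,0,0,0,0,0,0,0]}}

```text
clock: 41.2
tool_pos: [0.6198, 0.0369, 0.0274]
eef_rot: [0.0, 0.704, 0.71, 0.0]
force: [0.6, 0.3, 2.1]
opening: 0.0429
finger_force: 61.7
```

Request:
{"name": "send_rows", "arguments": {"commands": [0.05,0,0,0,0,0,0,0,0,0,0,0,0,0,0,0,0,0]}}

```text
clock: 41.45
tool_pos: [0.6198, 0.0371, 0.0274]
eef_rot: [0.001, 0.705, 0.71, -0.001]
force: [-1.6, -5.4, 6.1]
opening: 0.0426
finger_force: 62.0
```

Request:
{"name": "send_rows", "arguments": {"commands": [0.03,0,0,0,0,0,0,0,0,0,0,0]}}

```text
clock: 41.62
tool_pos: [0.6198, 0.0372, 0.0274]
eef_rot: [0.002, 0.705, 0.709, -0.002]
force: [-0.7, -8.6, 6.3]
opening: 0.0427
finger_force: 62.2
```

Request:
{"name": "send_rows", "arguments": {"commands": [0,0,0,0,0,0,0,0,0,0,0,0,0,0,0,0,0,0,0,0,-0.6,0,0,0,0,0,-0.7,0,0,0,0,0,-0.7,0,0,0,-0.7,-0.15,0,0,0,0,-0.7,-0.15,0,0,0,0,-0.7,-0.15,0,0,0,0,-0.7,-0.15,0,0,0,0,-0.7,-0.15,0,0,0,0,0,0,0,0,0,0], "fingers": 0.53}}

```text
clock: 42.62
tool_pos: [0.5814, -0.144, 0.1259]
eef_rot: [0.001, 0.708, 0.707, -0.002]
force: [-0.2, -1.6, -0.7]
opening: 0.0653
finger_force: 0.0
```

```bash
python3 - <<'E'
from h import *
im=chk2(250);s=arm.capture("side");st()
a=cv2.resize(im[120:185,150:290],(784,364),interpolation=cv2.INTER_CUBIC)
b=cv2.resize(s[175:255,160:260],(295,236),interpolation=cv2.INTER_CUBIC)
c=cv2.resize(im[110:290,70:440],(485,236),interpolation=cv2.INTER_CUBIC)
cv2.imwrite("pics/t7.png",np.vstack([a,cv2.copyMakeBorder(np.hstack([b,c]),0,0,0,4,0)]))
E
```

```text
Traceback (most recent call last):
  File "h.py", line 67, in chk2
    im=arm.capture("top");T,m=tray_fit(im,(.617,.0756,.006),(x0,120,300,190));e=world(T[0],[(-.031,-.136,0),(.031,-.136,0)])
                              ~~~~~~~~^^^^^^^^^^^^^^^^^^^^^^^^^^^^^^^^^^^^^^^
  File "h.py", line 47, in tray_fit
    k=1+np.argmax(st[1:,4]);mm=np.zeros_like(m);mm[box[1]:box[3],box[0]:box[2]]=(l==k)
        ~~~~~~~~~^^^^^^^^^^
ValueError: attempt to get argmax of an empty sequence
```

Arm shadow/occlusion; move further off first.

Request:
{"name": "send_rows", "arguments": {"commands": [-0.65,-0.2,-0.2,0,0,0,-0.65,-0.2,-0.2,0,0,0,-0.65,-0.2,-0.2,0,0,0,-0.65,-0.2,0,0,0,0,-0.65,-0.2,0,0,0,0,0,0,0,0,0,0,0,0,0,0,0,0]}}

```text
clock: 43.25
tool_pos: [0.5343, -0.2988, 0.1566]
eef_rot: [-0.0, 0.705, 0.709, 0.0]
force: [0.5, 0.6, -0.8]
opening: 0.0655
finger_force: 0.0
```

```bash
python3 - <<'E'
from h import *
im=arm.capture("top");s=arm.capture("side");st()
a=cv2.resize(im[120:185,150:290],(784,364),interpolation=cv2.INTER_CUBIC)
b=cv2.resize(s[175:255,160:260],(295,236),interpolation=cv2.INTER_CUBIC)
c=cv2.resize(im[110:290,70:440],(485,236),interpolation=cv2.INTER_CUBIC)
cv2.imwrite("pics/t7.png",np.vstack([a,cv2.copyMakeBorder(np.hstack([b,c]),0,0,0,4,0)]))
try: chk2(240)
except Exception as e: print(e)
E
```

```text
t 43.35 tcp [ 0.5355 -0.2955  0.157 ] psi 1.5811 F [-0.5  1.  -0.9] open 0.0659 q1,q7 [0.99 0.04]
tray [0.6162 0.0747 0.0278] err 0.022 -y end [[0.589, -0.0621], [0.6509, -0.0604]]
```

View pics/t7.png

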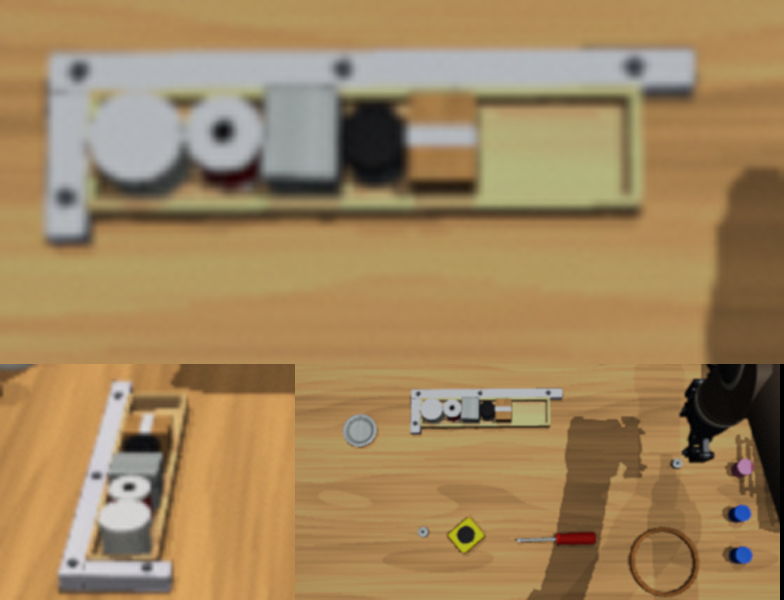

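```bash
python3 -c "
from workcell import arm
print(arm.job_done())"
```

```text
the job is handed in; nothing more can be done
None
```

I pushed the tray into the fence corner and packed the jar, slim spool, tin, tube and carton upright in order, touching from the end stop (no wide spool was out). The last pictures show the tray flush and the bystanders in place. I have handed the job in, and no verdict came back.

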